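# Unlock a diluent bottle and tip it upright into its bin's spring clamp

### The job

The fresh diluent bottle came lying on its side in its transit bin, clamped between the spring plate and the orange spacer. Pull the spacer out and set it aside on the worktop, clear of the bin; then tip the bottle up inside the bin, easing its base back against the spring plate rather than forcing it, until it stands upright and flat on the floor, clamped between the plate and the two orange toe stops. Do not lift the bottle out of the bin, and leave the cups, vials and timer around it where they are.

Things in the scene. Friction and masses are not known exactly. Their poses are not given: they have to be found in the camera images.
- bin: Grey open-topped transit bin, firmly fixed to the worktop. Outside 112 mm (its x) by 178 mm (its y), 70 mm high; walls and floor 4 mm thick: inside 104 x 170 mm. The spacer stands at its -y end, a sprung steel clamp plate at its +y end; between them lies the bottle, base against the plate, cap pointing to -y. Origin: centre of its underside, z up.
- diluent_bottle: White round bottle with blue cap, closed, 62 mm diameter, 135 mm long, about 0.25 kg, lying along the bin. As the cap is raised its base slides on the floor and swings out against the plate: corner to corner it needs 145 mm at about 20 degrees, more than the 141 mm the plate leaves when out, so the base must press the plate back. Origin: centre of its base; z runs to the cap.
- bottle_cap (a point): Centre of the cap, on the bottle's axis, 126 mm from the base. The cap is 41 mm in diameter and the last 18 mm of the length. With the spacer gone there are 6 to 18 mm between cap and end wall, and over 25 mm to each side wall. Gripped lightly across its diameter (8 to 25 N) it can turn between flat finger pads.
- spacer: Orange rigid plastic transit spacer: upright plate 96 mm wide (its x), 18 mm thick (its y), 112 mm high, 0.07 kg. The spring clamps it between the cap and the bin's -y end wall. Its faces are slippery up to 64 mm, its top bar is not. Only the part above the rim can be gripped, across the 18 mm. It can be left standing on its foot or lying on the worktop. Origin: centre of its foot, z up.
- spacer_top (a point): Centre of the spacer's top edge, 112 mm above its foot and at first 49 mm above the bin's rim. Below it is a solid bar 32 mm high; under the bar a hand slot 48 mm wide and 16 mm high goes through the plate.
- sample_cup_red: Bystander: sample cup with red lid, 51 mm across, 56 mm high, behind the bin. Origin: centre of its underside.
- sample_cup_yellow: Bystander: sample cup with yellow lid, 59 mm across, 66 mm high, behind the bin. Origin: centre of its underside.
- control_vial_green: Bystander: small vial with green cap, 24 mm across, 45 mm high, to the right of the bin near the front edge. Origin: centre of its underside.
- control_vial_red: Bystander: small vial with red cap, 24 mm across, 45 mm high, to the right of the bin near the front edge. Origin: centre of its underside.
- timer: Bystander: white lab timer, 58 x 62 mm, 18 mm high, on the right by the front edge. Origin: centre of its underside.
- bin_floor (a point): Centre of the bin's inner floor, 4 mm above the worktop. Two drip ribs run along the floor (bin y), 4 mm wide, 3 mm high, at bin x = -16 and +16 mm: the lying bottle rests on the floor between them; the spacer, and the bottle once upright, stand on top of them (7 mm above the worktop).
- clamp_plate (a joint): Travel of the clamp plate (m): 0 = fully out, its face at bin y = +56 mm; grows as it is pressed towards the +y end wall, at most 0.023. About 0.012 while the spacer is in. Damped spring: 1 N at 0, 1.6 N at 0.005, 2.4 N at 0.012. Smooth plate 92 mm wide, from 12 to 68 mm above the worktop. When the spacer is pulled it pushes the bottle up to 12 mm towards -y.
- toe_stops (a point): Midway between two orange toe stops on the bin floor, at the top of their faces towards the plate (bin y = +11 mm). Each is 8 mm wide (bin x from 23 to 31 mm either side of the middle), 10 mm long, 8 mm above the floor (5 above the ribs). The lying bottle clears them. Standing behind them it touches them with its centre at bin y = +31 mm and the plate pressed back 5 mm, or a little further back.

How it is judged:
By the outcome, as a careful person would: the job done as asked, in the order asked, and still so for the second after the job is handed in, with the robot touching nothing.
It also fails if it takes over 69 s, if anything falls off the work surface, if the arm or the gripper's body presses on something with over 40 N, if the wrist force passes 120 N, or if a joint passes its speed limit or range.

### The arm

A 6-joint arm with a two-finger parallel gripper is mounted at the origin on a cart in front of the work surface, level with it; the furniture and walls round the work are solid. World frame = base frame: x ahead of the robot, y to its left, z up, the work surface at z = 0. Lengths are in m, angles in rad, forces in N, time in s.
With the tool pointing down it reaches from about 0.35 to 0.975 m from the base axis. Payload 4.9 kg.
Tool frame: the origin (TCP) lies at the very end of the fingers, on their centre line; the grasp point (between the pads) lies 19 mm behind it; y points along the fingers, z is the direction in which the jaws open and shut, and the axes are right-handed (so a half turn about y gives the same grasp; the last joint's range is limited). The gripper opens to 85 mm and grips with 20 to 120 N. Pads are 22 mm wide; open, the fingers measure 114 mm over their backs; the gripper's body (76 mm by 85 mm) begins 54 mm behind the grasp point. The pads swing forward as they close: fully open they stand 13 mm farther back than shut.
Start: joints at [1.013, 0.053, 1.613, -0, 1.476, -0.119], TCP at [0.266, 0.566, 0.231] pointing down, gripper open.
Joint ranges: [-3.01, 3.01], [-1.01, 2.22], [0.06, 2.58], [-1.02, 4.17], [0.09, 2.62], [-3.14, 3.14]. Speed limits (rad/s): [2.57, 2.57, 3.14, 3.14, 3.14, 3.14].

### API

Orientations are given as a rotation vector (axis times angle).
In Python, from station import ctrl gives the robot as it stands.
- The arm moves only by the tool arm_command, never from a script. Its argument "steps" is a list of rows, each a list of 3 entries, a list of its own where there are three numbers: the shift along the tool's x, y, z in m, then the turn, a rotation vector about the tool's x, y, z in degrees, then the opening, from 0 (shut) to 1 (fully open). In form: [[[dx, dy, dz], [ax, ay, az], gripper], ...]. A call has 1 to 5 rows; each row is the pose to reach, as a shift and turn from the pose measured when the call began, along the tool's axes at that moment; what a row does not reach only later rows make up. A row lasts 1/10 s, in which the tool goes at most 50 mm and 8.59 degrees, less where a joint would pass 70% of its speed; a pose out of reach is approached as far as the arm can. A call with a gripper value outside its range is refused whole. The fingers move at their own pace and stop on an object; "force" is the grip in N (left out, the last holds). Time passes only in rows, so rows that repeat a pose let the fingers close. It gives the time, the measured TCP pose, the force and the opening at its end, in the units of the state.
- ctrl.get_obs(): the state, without advancing time (a new reading comes with each control period).
- ctrl.get_image(name): name is "scene" or "top" or "wrist"; returns a dict with "img" (400x640x3 uint8, red, green, blue), "camera_matrix" (3x3 intrinsics, pixels), "world_from_camera" (4x4, takes a point from camera to world coordinates). Camera axes: x right, y up, looking along -z (the intrinsics and any distortion apply to the point x, -y, -z); pixel columns grow to the right and rows downward; lengths in m; the calibration is good to about 2 mm. A picture is of the moment at which its call begins. There is no depth.
- ctrl.finish_job(): hands the job in, once; it reports no verdict.
Trained networks look in a picture, given as the dict that the camera call returned (one of the last four; its "shot" number tells which), for a name from the list of things; names that differ only in an ending like _2 or _b are one class to them, and where a whole thing is asked for, a point or a joint stands for the part that bears it (a point fixed in the world has none). Each returns a list of dicts, best first, with "confidence" (0 to 1); they miss things now and then, are a little off and sometimes report something else, mostly with a low value. They report only what shows in the picture. A call takes as long as a camera call.
- ctrl.boxes_of(picture, name): "position" ([row, column] in pixels, amid what is visible of it).
The state is a dict: "t": time; "q": joint angles; "dq": joint speeds; "effort": joint torques, N m; "tool_pos": TCP position; "tool_rot": TCP orientation; "contact_force": force on the tool from outside, world axes, zero at the start; "wrist_torque": the same for the moment, N m; "opening": finger opening in m.
Only numpy, scipy, OpenCV 4.12 (cv2) and the standard library are available. Lean on these libraries where they do the work, as an engineer would, in place of code of your own. Each camera call takes 0.05 s, during which the arm holds its last target.

## Working session

There is one attempt and no reset: what is moved stays moved. The work goes in short steps, Python scripts to look and compute and a tool call to move; the robot and the scene stay as the last step left them, time stands still between calls to the robot, and variables do not carry over. Pictures are saved under pics/ and viewed, and the job is handed in when it is done.

Besides the shell and the picture viewer there is one more tool, called after "Call:" by a JSON object that holds its "fn" and its "kwargs", one argument or row to a line. arm_command: Moves the arm, as the interface text tells. Its arguments: {"type":"object","properties":{"steps":{"type":"array"},"force":{"type":"number"}},"required":["steps"]}

```bash
ls -a; mkdir -p pics
python3 - <<'E'
from station import ctrl
import cv2,numpy as np
o=ctrl.get_obs()
for k,v in o.items(): print(k,np.round(v,4))
for n in ["scene","top","wrist"]:
    p=ctrl.get_image(n)
    cv2.imwrite(f"pics/a_{n}.png",p["img"][:,:,::-1])
    print(n,p.keys(),p["shot"]);print(np.round(p["camera_matrix"],1).tolist());print(np.round(p["world_from_camera"],4).tolist())
    for t in ["bin","diluent_bottle","bottle_cap","spacer","spacer_top","toe_stops","bin_floor","clamp_plate"]:
        print(t,[(np.round(b["position"],1).tolist(),round(b["confidence"],2)) for b in ctrl.boxes_of(p,t)][:3])
E
```

```text
.
..
pics
t 0.0
q [ 1.013   0.0533  1.6143 -0.      1.476  -0.119 ]
dq [ 0.001  -0.0002  0.0005  0.0004  0.0023 -0.0013]
effort [ 3.00000e-04 -3.93685e+01 -3.70174e+01 -2.00000e-04  7.20000e-03
  0.00000e+00]
tool_pos [0.2652 0.5652 0.2301]
tool_rot [-1.5452  0.3448 -0.3437]
contact_force [ 0.3696 -0.3717 -0.4663]
wrist_torque [-0.0127 -0.0503 -0.0237]
opening 0.0852
scene dict_keys(['img', 'camera_matrix', 'world_from_camera', 'shot']) 1
[[435.4, 0.0, 322.9], [0.0, 435.4, 200.0], [0.0, 0.0, 1.0]]
[[0.5736, 0.6016, -0.5559, -0.0998], [-0.819, 0.4081, -0.4033, -0.3768], [-0.0158, 0.6866, 0.7268, 0.9665], [0.0, 0.0, 0.0, 1.0]]
bin [([217.2, 261.0], 0.93), ([329.1, 421.4], 0.35)]
diluent_bottle [([208.4, 260.5], 0.78), ([219.4, 260.6], 0.73), ([160.9, 263.6], 0.66)]
bottle_cap [([205.8, 263.5], 0.78)]
spacer [([197.8, 290.2], 0.93)]
spacer_top [([201.9, 292.0], 0.83)]
toe_stops [([216.4, 260.3], 0.81)]
bin_floor [([214.0, 265.5], 0.95)]
clamp_plate [([200.9, 243.0], 0.61)]
top dict_keys(['img', 'camera_matrix', 'world_from_camera', 'shot']) 2
[[362.3, 0.0, 314.1], [0.0, 362.3, 197.3], [0.0, 0.0, 1.0]]
[[-0.0167, 0.9929, -0.1176, 0.4348], [-0.9996, -0.0137, 0.0256, 0.1154], [0.0238, 0.118, 0.9927, 1.052], [0.0, 0.0, 0.0, 1.0]]
bin [([212.5, 250.4], 0.83)]
diluent_bottle [([225.1, 255.5], 0.91)]
bottle_cap [([224.4, 256.0], 0.84)]
spacer [([211.5, 281.0], 0.63)]
spacer_top []
toe_stops [([214.4, 247.8], 0.56)]
bin_floor [([215.1, 245.0], 0.65)]
clamp_plate [([233.4, 229.5], 0.62)]
wrist dict_keys(['img', 'camera_matrix', 'world_from_camera', 'shot']) 3
[[347.5, 0.0, 315.5], [0.0, 347.5, 201.2], [0.0, 0.0, 1.0]]
[[0.4255, -0.86, -0.2818, 0.1936], [0.905, 0.4046, 0.1318, 0.5989], [0.0007, -0.3111, 0.9504, 0.3736], [0.0, 0.0, 0.0, 1.0]]
bin [([375.3, 224.7], 0.78)]
diluent_bottle []
bottle_cap []
spacer []
spacer_top []
toe_stops [([378.5, 225.4], 0.56)]
bin_floor [([375.9, 223.6], 0.95)]
clamp_plate []
```

View pics/a_scene.png

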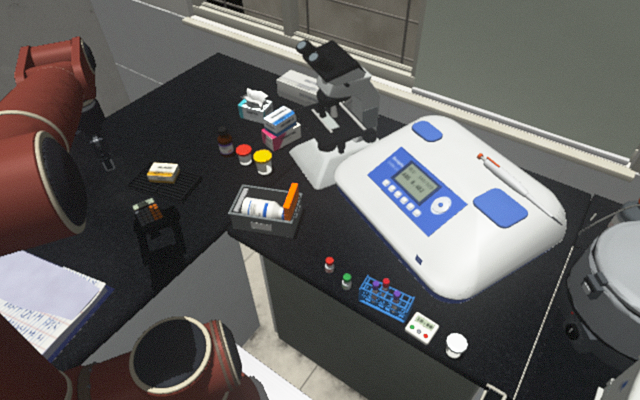

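View pics/a_top.png

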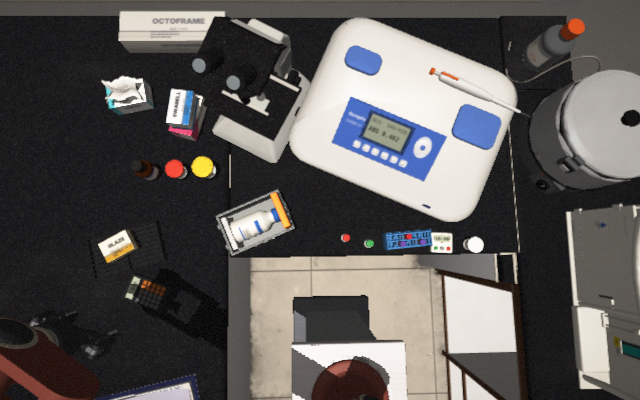

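View pics/a_wrist.png

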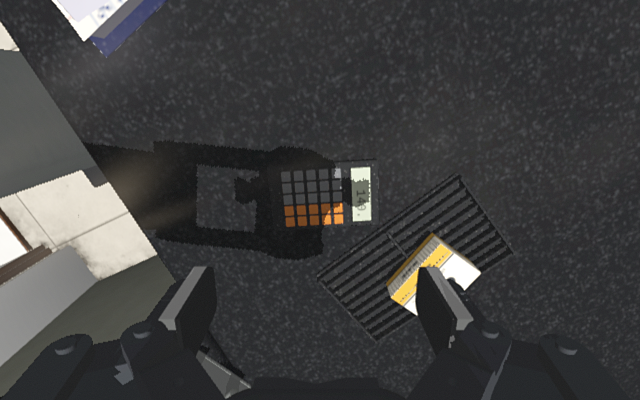

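The pictures show the bin at the table corner: top view about (row 222, col 256), scene view about (row 208, col 264). The spacer is at its right end (top: 210, 283) and the cups are behind it. Next I fit the poses.

```bash
cat > h.py <<'E'
import numpy as np,cv2
from scipy.spatial.transform import Rotation as Ro
from station import ctrl
def proj(p,X):
    T=np.array(p["world_from_camera"]);K=np.array(p["camera_matrix"])
    c=(np.atleast_2d(X)-T[:3,3])@T[:3,:3]
    u=np.c_[c[:,0],-c[:,1],-c[:,2]]@K.T
    return u[:,:2]/u[:,2:]   # col,row
def ray(p,col,row):
    T=np.array(p["world_from_camera"]);K=np.array(p["camera_matrix"])
    d=np.linalg.solve(K,[col,row,1]);d=T[:3,:3]@np.array([d[0],-d[1],-d[2]])
    return T[:3,3],d/np.linalg.norm(d)
def onz(p,col,row,z):
    o,d=ray(p,col,row);return o+d*(z-o[2])/d[2]
def tri(obs):
    A=np.zeros((3,3));b=np.zeros(3)
    for p,c,r in obs:
        o,d=ray(p,c,r);M=np.eye(3)-np.outer(d,d);A+=M;b+=M@o
    X=np.linalg.solve(A,b)
    return X,[np.linalg.norm((np.eye(3)-np.outer(ray(p,c,r)[1],ray(p,c,r)[1]))@(X-ray(p,c,r)[0])) for p,c,r in obs]
def crop(p,name,c,r,w,h,s):
    i=p["img"][max(0,r-h):r+h,max(0,c-w):c+w,::-1]
    cv2.imwrite("pics/"+name+".png",cv2.resize(i,None,fx=s,fy=s,interpolation=cv2.INTER_CUBIC))
def pose(o=None):
    o=o or ctrl.get_obs();return np.array(o["tool_pos"]),Ro.from_rotvec(o["tool_rot"])
def rel(P,R,o=None):
    "shift and turn (deg) in tool axes to world pose P,R"
    p,r=pose(o);print("shift",np.round(r.inv().apply(np.array(P)-p),4).tolist(),"turn",np.round((r.inv()*R).as_rotvec(degrees=True),2).tolist())
def show(p,name,K=6,crop=None):pass
E
python3 - <<'E'
from h import *
p,r=pose();print(p,r.as_matrix().round(3))
import pickle
t=ctrl.get_image("top");s=ctrl.get_image("scene")
pickle.dump((t,s),open("a.pkl","wb"))
crop(t,"c_top",256,222,50,40,8);crop(s,"c_scene",265,208,50,37,8)
E
```

```text
[0.26553184 0.56578784 0.23133959] [[ 0.905  0.     0.425]
 [-0.425  0.     0.905]
 [ 0.    -1.     0.   ]]
```

View pics/c_top.png

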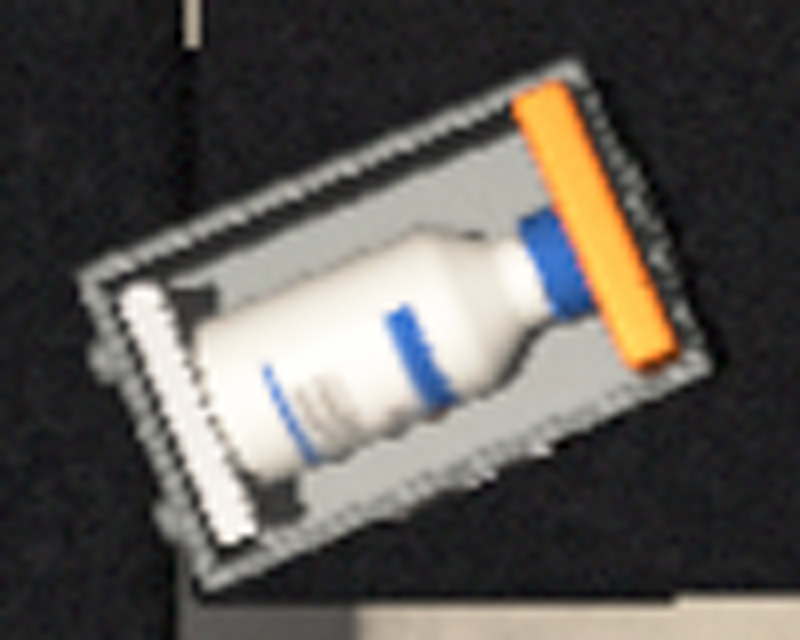

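View pics/c_scene.png

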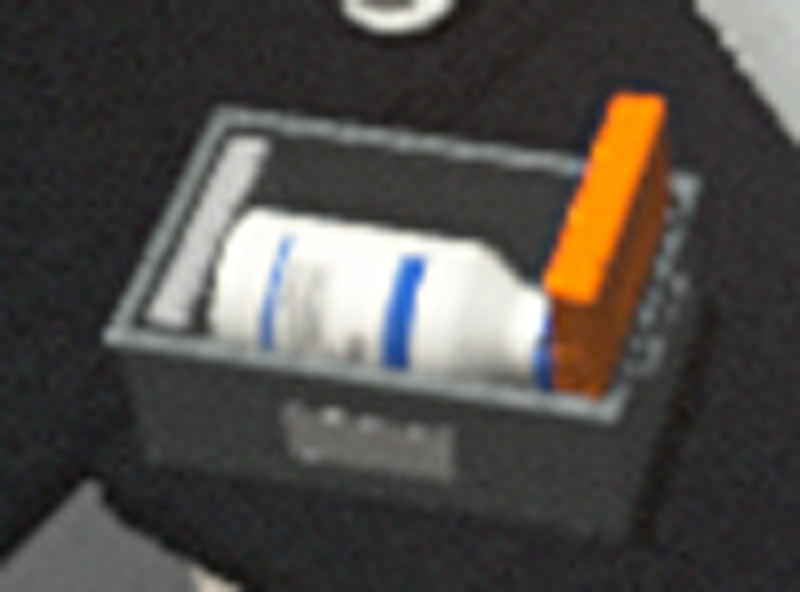

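The top crop shows the outer rim corners at (80,272), (575,62), (715,365), (205,588), the spacer bar at right and the plate at left. The scene crop shows the corners at (218,105), (700,180), (622,415), (105,340).

```bash
cat > fit.py <<'E'
from h import *
import pickle
from scipy.optimize import least_squares
t,s=pickle.load(open("a.pkl","rb"))
f=lambda L,c,r:np.array([[(u+.5)/8-.5+c,(v+.5)/8-.5+r] for u,v in L])
# order: (-x,+y),(+x,+y),(+x,-y),(-x,-y) in bin
T=f([(205,588),(80,272),(575,62),(715,365)],206,182)
S=f([(105,340),(218,105),(700,180),(622,415)],215,171)
B=np.array([[-.056,.089],[.056,.089],[.056,-.089],[-.056,-.089]])
def w(q,P):
    c,n=np.cos(q[2]),np.sin(q[2]);P=np.atleast_2d(P)
    return np.c_[q[0]+c*P[:,0]-n*P[:,1],q[1]+n*P[:,0]+c*P[:,1],P[:,2]]
P=np.c_[B,np.full(4,.07)]
for nm,e in [("both",3),("top",1),("sc",2)]:
    def res(q):
        a=[]
        if e&1:a.append(proj(t,w(q,P))-T)
        if e&2:a.append(proj(s,w(q,P))-S)
        return np.concatenate(a).ravel()
    R=least_squares(res,[.6,.25,.4]);print(nm,R.x.round(4),np.degrees(R.x[2]),np.abs(R.fun).max())
# triangulated corner heights
for a,b in zip(T,S): X,e=tri([(t,*a),(s,*b)]);print(X.round(4),np.round(e,4))
# spacer top corners
Tt=f([(517,97),(565,82),(680,352),(632,368)],206,182);Ss=f([(612,95),(664,97),(600,302),(550,290)],215,171)
for a,b in zip(Tt,Ss): X,e=tri([(t,*a),(s,*b)]);print("sp",X.round(4),np.round(e,4))
E
python3 fit.py
```

```text
both [0.4872 0.2497 0.4007] 22.958871584922445 1.4996677340997735
top [0.4872 0.2507 0.3976] 22.77877288044854 1.4654962072906415
sc [0.4867 0.2481 0.4057] 23.24365965918897 1.410960996832813
[0.3993 0.3141 0.0655] [0.0005 0.0005]
[0.5052 0.3562 0.0706] [0.0002 0.0002]
[0.5758 0.1889 0.0672] [0.0014 0.0014]
[0.4711 0.1425 0.0689] [0.0008 0.0008]
sp [0.5556 0.2058 0.1175] [0.0012 0.0012]
sp [0.5609 0.1887 0.1213] [0.0004 0.0004]
sp [0.4744 0.1515 0.117 ] [0.0019 0.0019]
sp [0.469  0.1674 0.1181] [0.0012 0.0012]
```

```bash
cat >> h.py <<'E'
BX,BY,BA=0.4872,0.2497,0.4007
def bw(x,y,z):
    c,n=np.cos(BA),np.sin(BA);return np.array([BX+c*x-n*y,BY+n*x+c*y,z])
def Rd(zdir_deg):
    "tool down, jaw axis z at world heading deg"
    a=np.radians(zdir_deg);z=np.array([np.cos(a),np.sin(a),0]);y=np.array([0,0,-1.]);x=np.cross(y,z)
    return Ro.from_matrix(np.c_[x,y,z])
E
python3 - <<'E'
from h import *
import pickle
t,s=pickle.load(open("a.pkl","rb"))
rel(bw(0,-.076,.20),Rd(np.degrees(BA)+90))
for q in [(0,.15),(0,.17),(.048,.17),(-.048,.17),(0,.2)]: print(q,bw(*q,0).round(3),proj(t,bw(*q,0)).round(0),proj(s,bw(*q,0)).round(0))
E
```

```text
shift [0.3915, 0.0313, -0.2427] turn [-0.0, -48.1, 0.0]
(0, 0.15) [0.429 0.388 0.   ] [[210. 244.]] [[220. 211.]]
(0, 0.17) [0.421 0.406 0.   ] [[204. 247.]] [[214. 210.]]
(0.048, 0.17) [0.465 0.425 0.   ] [[197. 232.]] [[220. 199.]]
(-0.048, 0.17) [0.377 0.388 0.   ] [[210. 262.]] [[208. 222.]]
(0, 0.2) [0.409 0.434 0.   ] [[194. 251.]] [[205. 209.]]
```

Call:
{"fn": "arm_command", "kwargs": {
  "steps": [
    [[0.045,0.0,-0.03],[0,-8,0],0.7],
    [[0.09,0.0,-0.055],[0,-16,0],0.7],
    [[0.13,0.0,-0.08],[0,-24,0],0.7],
    [[0.17,0.0,-0.105],[0,-32,0],0.7],
    [[0.21,0.0,-0.13],[0,-40,0],0.7]
  ]
}}

```text
t: 1.95
tool_pos: [0.3979, 0.3626, 0.2315]
tool_rot: [-1.561, -0.198, 0.197]
contact_force: [-0.6, 0.9, -0.2]
opening: 0.0599
```

Run:
```python
from h import *
o=ctrl.get_obs();print(o["t"],o["tool_pos"],o["opening"])
rel(bw(0,-.076,.20),Rd(np.degrees(BA)+90),o)
```

```text
1.95 [0.39791544 0.36260346 0.23153001] 0.059921675795442095
shift [0.0695, 0.0315, -0.2068] turn [-0.01, -8.51, 0.04]
```

Call:
{"fn": "arm_command", "kwargs": {
  "steps": [
    [[0.015,0.0,-0.045],[0,-3,0],0.7],
    [[0.03,0.0,-0.09],[0,-5,0],0.7],
    [[0.045,0.0,-0.135],[0,-7,0],0.7],
    [[0.06,0.0,-0.18],[0,-8.5,0],0.7],
    [[0.0695,0.0,-0.207],[0,-8.5,0],0.7]
  ]
}}

```text
t: 2.45
tool_pos: [0.5182, 0.1767, 0.2318]
tool_rot: [-1.549, -0.314, 0.311]
contact_force: [0.2, 0.5, -0.2]
opening: 0.0598
```

Run:
```python
from h import *
o=ctrl.get_obs();print(o["t"],o["tool_pos"],o["opening"])
w=ctrl.get_image("wrist")
i=w["img"][:,:,::-1].copy()
for P in [(x,y,.07) for x in(-.056,.056) for y in (-.089,.089)]+[(x,y,.119) for x in (-.048,.048) for y in (-.085,-.067)]:
    u=proj(w,bw(*P))[0];print(P,u.round(0));cv2.circle(i,(int(u[0]),int(u[1])),3,(0,255,0),1)
cv2.imwrite("pics/w1.png",i)
```

```text
2.45 [0.51820337 0.17670985 0.23177854] 0.059812248592272785
(-0.056, -0.089, 0.07) [305. 116.]
(-0.056, 0.089, 0.07) [514. 116.]
(0.056, -0.089, 0.07) [307. 237.]
(0.056, 0.089, 0.07) [493. 236.]
(-0.048, -0.085, 0.119) [309. 133.]
(-0.048, -0.067, 0.119) [334. 133.]
(0.048, -0.085, 0.119) [310. 253.]
(0.048, -0.067, 0.119) [332. 253.]
```

View pics/w1.png

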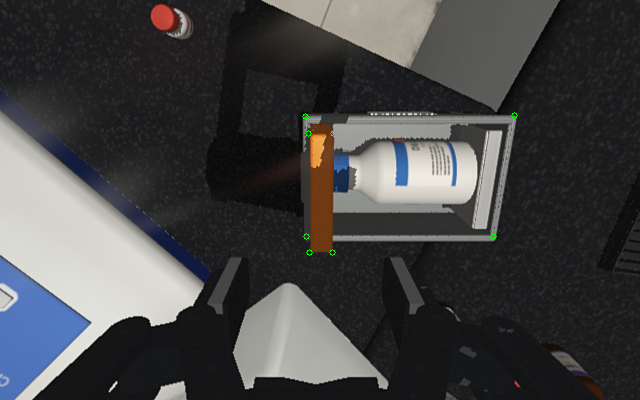

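The projected rim and spacer corners land on the picture to within 1–2 px (spacer at 309–334 × 133–253), so the bin fit holds. Descending onto the bar.

Run:
```python
from h import *
rel(bw(0,-.076,.086),Rd(np.degrees(BA)+90))
```

```text
shift [-0.0008, 0.1457, 0.0066] turn [0.19, -0.29, 0.08]
```

Call:
{"fn": "arm_command", "kwargs": {
  "steps": [
    [[0,0.02,0.0066],[0,-0.3,0],0.6],
    [[0,0.06,0.0066],[0,-0.3,0],0.6],
    [[0,0.1,0.0066],[0,-0.3,0],0.6],
    [[0,0.13,0.0066],[0,-0.3,0],0.6],
    [[0,0.1455,0.0066],[0,-0.3,0],0.6]
  ]
}}

```text
t: 3.0
tool_pos: [0.5155, 0.1798, 0.0828]
tool_rot: [-1.551, -0.312, 0.317]
contact_force: [-0.1, -1.0, -0.0]
opening: 0.0516
```

Run:
```python
from h import *
rel(bw(0,-.076,.086),Rd(np.degrees(BA)+90))
w=ctrl.get_image("wrist");cv2.imwrite("pics/w2.png",w["img"][:,:,::-1])
```

```text
shift [0.0012, -0.0032, -0.0006] turn [0.13, 0.01, -0.21]
```

View pics/w2.png

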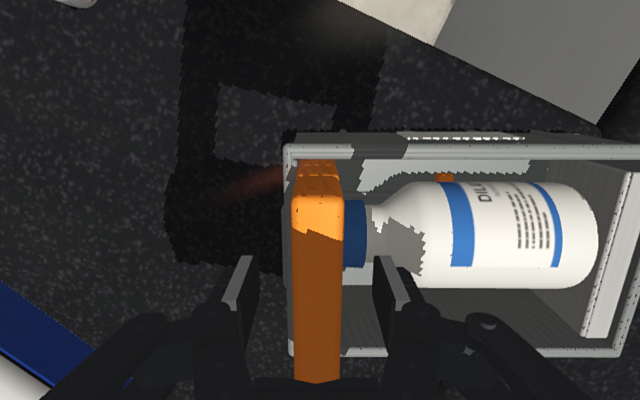

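The pads straddle the bar (spacer at cols 293–343, pads at 240 and 390). Closing.

Call:
{"fn": "arm_command", "kwargs": {
  "steps": [
    [[0,-0.003,0],[0,0,0],0],
    [[0,-0.003,0],[0,0,0],0],
    [[0,-0.003,0],[0,0,0],0],
    [[0,-0.003,0],[0,0,0],0],
    [[0,-0.003,0],[0,0,0],0]
  ],
  "force": 60
}}

```text
t: 3.55
tool_pos: [0.5161, 0.1804, 0.0867]
tool_rot: [-1.55, -0.313, 0.316]
contact_force: [-1.2, 3.3, 6.3]
opening: 0.0171
```

Call:
{"fn": "arm_command", "kwargs": {
  "steps": [
    [[0,-0.005,0],[0,0,0],0],
    [[0,-0.011,0],[0,0,0],0],
    [[0,-0.019,0],[0,0,0],0],
    [[0,-0.027,0],[0,0,0],0],
    [[0,-0.035,0],[0,0,0],0]
  ]
}}

```text
t: 4.05
tool_pos: [0.5161, 0.1804, 0.1224]
tool_rot: [-1.55, -0.313, 0.316]
contact_force: [-0.3, 1.8, -1.9]
opening: 0.0169
```

Call:
{"fn": "arm_command", "kwargs": {
  "steps": [
    [[0,-0.012,0],[0,0,0],0],
    [[0,-0.025,0],[0,0,0],0],
    [[0,-0.04,0],[0,0,0],0],
    [[0,-0.06,0],[0,0,0],0],
    [[0,-0.085,0],[0,0,0],0]
  ]
}}

```text
t: 4.55
tool_pos: [0.5159, 0.1803, 0.2085]
tool_rot: [-1.55, -0.313, 0.316]
contact_force: [0.0, -0.0, -1.1]
opening: 0.0172
```

Run:
```python
from h import *
w=ctrl.get_image("wrist");cv2.imwrite("pics/w3.png",w["img"][:,:,::-1])
print(pose()[0])
rel(bw(0,.18,.205),Rd(np.degrees(BA)+90))
```

```text
[0.51864565 0.18093798 0.21442499]
shift [-0.0021, 0.0084, 0.2556] turn [0.22, 0.01, 0.36]
```

View pics/w3.png

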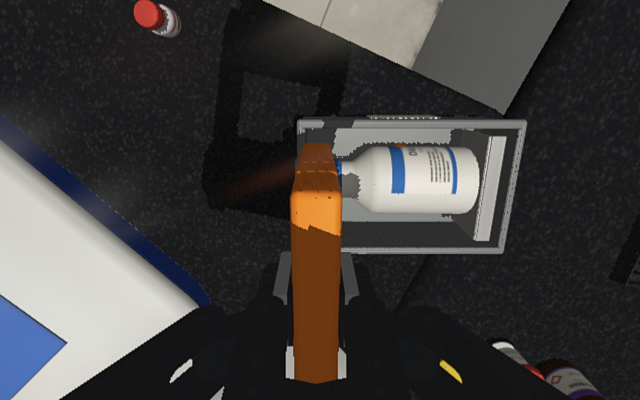

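The spacer is out and held; the bottle is still lying in the bin. Now carrying it past the plate end.

Call:
{"fn": "arm_command", "kwargs": {
  "steps": [
    [[0,0,0.03],[0,0,0],0],
    [[0,0,0.08],[0,0,0],0],
    [[0,0,0.13],[0,0,0],0],
    [[0,0,0.18],[0,0,0],0],
    [[0,0,0.22],[0,0,0],0]
  ]
}}

```text
t: 5.1
tool_pos: [0.4317, 0.3856, 0.2143]
tool_rot: [-1.55, -0.322, 0.309]
contact_force: [1.2, 0.2, -1.1]
opening: 0.0171
```

Call:
{"fn": "arm_command", "kwargs": {
  "steps": [
    [[0,0.01,0.02],[0,0,0],0],
    [[0,0.03,0.03],[0,0,0],0],
    [[0,0.05,0.033],[0,0,0],0],
    [[0,0.07,0.033],[0,0,0],0],
    [[0,0.09,0.033],[0,0,0],0]
  ]
}}

```text
t: 5.6
tool_pos: [0.4197, 0.4163, 0.1238]
tool_rot: [-1.55, -0.323, 0.309]
contact_force: [-0.1, -0.3, -0.5]
opening: 0.0171
```

Run:
```python
from h import *
w=ctrl.get_image("wrist");cv2.imwrite("pics/w4.png",w["img"][:,:,::-1])
w=ctrl.get_image("scene");crop(w,"s4",230,208,80,60,5)
print(pose()[0])
rel(bw(0,.18,.0797),Rd(np.degrees(BA)+90))
```

```text
[0.417838   0.41458769 0.12084669]
shift [-0.0005, 0.0411, 0.0013] turn [0.31, 0.08, 0.1]
```

View pics/w4.png

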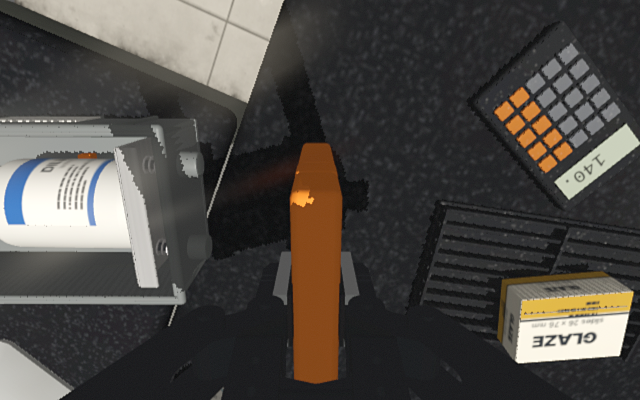

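View pics/s4.png

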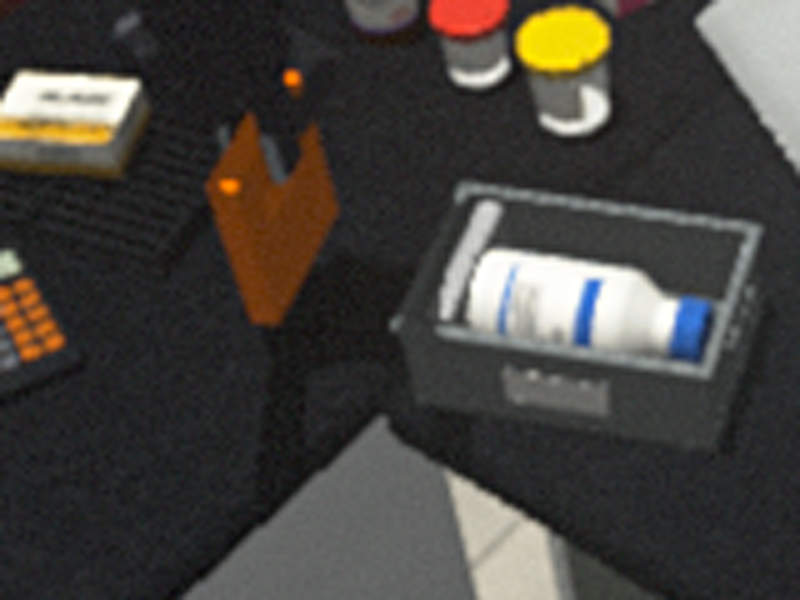

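The worktop below is free, with the grate starting about 50 mm away and the front edge clear. Lowering.

Call:
{"fn": "arm_command", "kwargs": {
  "steps": [
    [[0,0.01,0],[0,0,0],0],
    [[0,0.02,0],[0,0,0],0],
    [[0,0.029,0],[0,0,0],0],
    [[0,0.035,0],[0,0,0],0],
    [[0,0.039,0],[0,0,0],0]
  ]
}}

```text
t: 6.2
tool_pos: [0.4179, 0.4143, 0.0812]
tool_rot: [-1.553, -0.317, 0.314]
contact_force: [-0.4, -1.5, -0.5]
opening: 0.0171
```

Call:
{"fn": "arm_command", "kwargs": {
  "steps": [
    [[0,0.001,0],[0,0,0],0],
    [[0,0.002,0],[0,0,0],0],
    [[0,0.003,0],[0,0,0],0]
  ]
}}

```text
t: 6.5
tool_pos: [0.4185, 0.4147, 0.0797]
tool_rot: [-1.552, -0.318, 0.313]
contact_force: [-1.3, -1.1, 8.5]
opening: 0.0175
```

Call:
{"fn": "arm_command", "kwargs": {
  "steps": [
    [[0,-0.001,0],[0,0,0],0.3],
    [[0,-0.001,0],[0,0,0],0.5],
    [[0,-0.001,0],[0,0,0],0.5],
    [[0,-0.001,0],[0,0,0],0.5]
  ]
}}

```text
t: 6.9
tool_pos: [0.4184, 0.4147, 0.0806]
tool_rot: [-1.552, -0.318, 0.313]
contact_force: [0.6, -0.1, 0.3]
opening: 0.0426
```

Call:
{"fn": "arm_command", "kwargs": {
  "steps": [
    [[0,-0.02,0],[0,0,0],0.5],
    [[0,-0.05,0],[0,0,0],0.5],
    [[0,-0.09,0],[0,0,0],0.5],
    [[0,-0.12,0],[0,0,0],0.5],
    [[0,-0.14,0],[0,0,0],0.5]
  ]
}}

```text
t: 7.4
tool_pos: [0.4186, 0.4158, 0.2238]
tool_rot: [-1.551, -0.321, 0.31]
contact_force: [1.8, 0.5, 0.2]
opening: 0.0427
```

Run:
```python
from h import *
t=ctrl.get_image("top");crop(t,"t5",240,222,60,45,6)
s=ctrl.get_image("scene");crop(s,"s5",240,208,70,50,5)
import pickle;pickle.dump((t,s),open("b.pkl","wb"))
rel(bw(0,-.068,.22),Rd(np.degrees(BA)))
```

```text
shift [-0.003, 0.0057, -0.248] turn [-0.28, 90.08, 0.59]
```

View pics/t5.png

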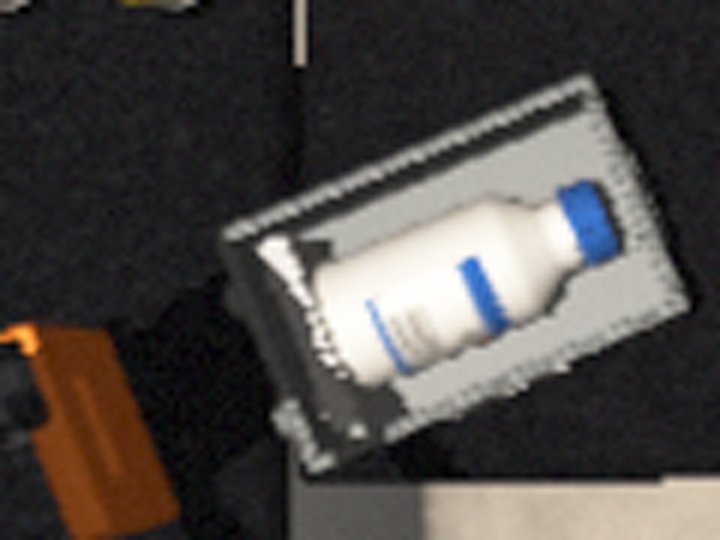

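View pics/s5.png

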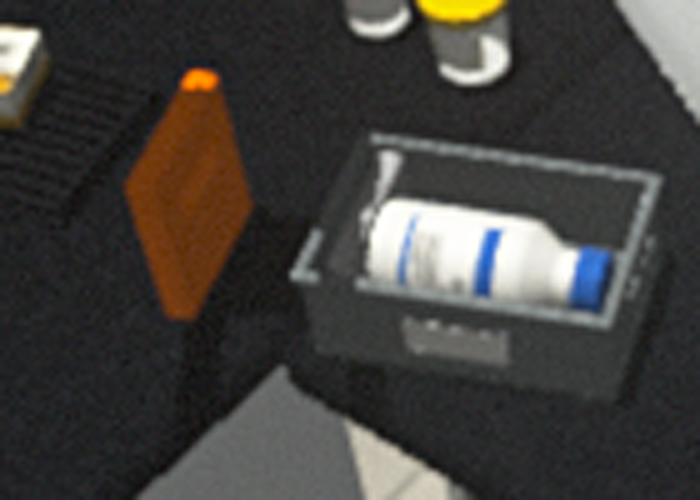

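The spacer stands on its foot on the worktop, about 80 mm clear of the bin. The bottle has moved towards -y with the cap near the end wall. Now turning 90° and going above the cap.

Call:
{"fn": "arm_command", "kwargs": {
  "steps": [
    [[0,0,-0.03],[0,8,0],0.6],
    [[0,0,-0.06],[0,16,0],0.6],
    [[0,0,-0.09],[0,24,0],0.65],
    [[0,0,-0.12],[0,32,0],0.65],
    [[0,0,-0.15],[0,40,0],0.65]
  ]
}}

```text
t: 8.0
tool_pos: [0.4776, 0.277, 0.223]
tool_rot: [-1.557, 0.231, -0.243]
contact_force: [1.0, -0.5, 0.3]
opening: 0.0552
```

Run:
```python
from h import *
rel(bw(0,-.068,.22),Rd(np.degrees(BA)))
```

```text
shift [0.0612, 0.0033, -0.0751] turn [-0.28, 49.76, 0.35]
```

Call:
{"fn": "arm_command", "kwargs": {
  "steps": [
    [[0.01,0,-0.02],[0,8,0],0.7],
    [[0.022,0,-0.035],[0,16,0],0.7],
    [[0.034,0,-0.05],[0,24,0],0.7],
    [[0.048,0,-0.065],[0,32,0],0.7],
    [[0.061,0,-0.075],[0,40,0],0.7]
  ]
}}

```text
t: 8.5
tool_pos: [0.5129, 0.186, 0.2209]
tool_rot: [-1.424, 0.78, -0.788]
contact_force: [-0.5, 1.0, 0.1]
opening: 0.0597
```

Call:
{"fn": "arm_command", "kwargs": {
  "steps": [
    [[0,0,0],[0,5,0],0.7],
    [[0,0,0],[0,9.5,0],0.7],
    [[0,0,0],[0,9.5,0],0.7]
  ]
}}

```text
t: 8.8
tool_pos: [0.5121, 0.1856, 0.2187]
tool_rot: [-1.373, 0.909, -0.913]
contact_force: [-0.3, 0.3, 0.2]
opening: 0.0599
```

Run:
```python
from h import *
rel(bw(0,-.068,.22),Rd(np.degrees(BA)))
w=ctrl.get_image("wrist")
i=w["img"][:,:,::-1].copy()
for P in [(x,y,.07) for x in(-.056,.056) for y in (-.089,.089)]+[(0,-.061,.0555),(0,-.079,.0555),(-.0205,-.07,.035),(.0205,-.07,.035)]:
    u=proj(w,bw(*P))[0];print(P,u.round(0));cv2.circle(i,(int(u[0]),int(u[1])),2,(0,255,0),1)
cv2.imwrite("pics/w6.png",i)
```

```text
shift [-0.0008, -0.0013, 0.002] turn [-0.02, -0.13, 0.13]
(-0.056, -0.089, 0.07) [254. 205.]
(-0.056, 0.089, 0.07) [240. -27.]
(0.056, -0.089, 0.07) [381. 205.]
(0.056, 0.089, 0.07) [395. -28.]
(0, -0.061, 0.0555) [318. 171.]
(0, -0.079, 0.0555) [318. 190.]
(-0.0205, -0.07, 0.035) [296. 175.]
(0.0205, -0.07, 0.035) [339. 175.]
```

View pics/w6.png

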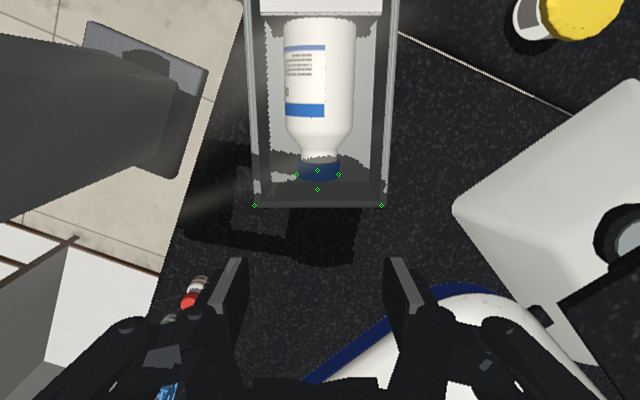

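Run:
```python
from h import *
w=ctrl.get_image("wrist")
i=w["img"].astype(float)*3;w2=dict(w);w2["img"]=i.clip(0,255).astype(np.uint8)
crop(w2,"c6",318,165,60,48,6)
```

```text
(no output)
```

View pics/c6.png

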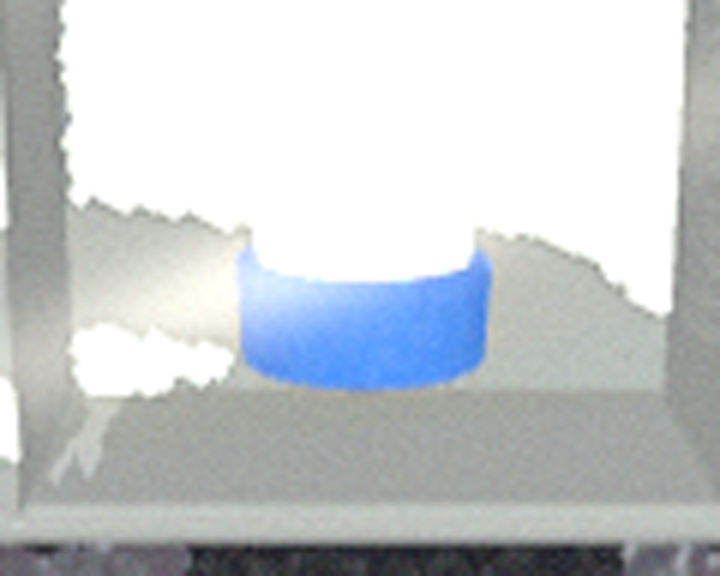

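The brightened crop shows the cap's end edge at about (row 181, col 319), its back edge at row 164, and its width at cols 298–340. That puts the cap centre near bin (+1, -63) mm, about 14 mm from the end wall. Descending partway, then checking again.

Run:
```python
from h import *
rel(bw(.001,-.063,.10),Rd(np.degrees(BA)))
```

```text
shift [-0.0058, 0.1195, 0.0025] turn [-0.09, -0.01, 0.14]
```

Call:
{"fn": "arm_command", "kwargs": {
  "steps": [
    [[-0.006,0.02,0.0025],[0,0,0],0.7],
    [[-0.006,0.05,0.0025],[0,0,0],0.7],
    [[-0.006,0.08,0.0025],[0,0,0],0.7],
    [[-0.006,0.105,0.0025],[0,0,0],0.7],
    [[-0.006,0.1195,0.0025],[0,0,0],0.7]
  ]
}}

```text
t: 9.4
tool_pos: [0.5108, 0.192, 0.0969]
tool_rot: [-1.376, 0.909, -0.909]
contact_force: [-0.4, 0.4, 0.5]
opening: 0.0599
```

Run:
```python
from h import *
rel(bw(.001,-.063,.02),Rd(np.degrees(BA)))
w=ctrl.get_image("wrist")
i=w["img"].astype(float)*2;w["img"]=i.clip(0,255).astype(np.uint8)
for P in [(0.001,-.054,.0555),(.001,-.072,.0555),(-.056,-.089,.07),(.056,-.089,.07)]:print(P,proj(w,bw(*P)).round(1))
cv2.imwrite("pics/w7.png",w["img"][:,:,::-1])
```

```text
shift [0.0005, 0.0769, 0.002] turn [0.15, 0.07, 0.1]
(0.001, -0.054, 0.0555) [[318.8 218.9]]
(0.001, -0.072, 0.0555) [[318.7 247.8]]
(-0.056, -0.089, 0.07) [[216.5 286.8]]
(0.056, -0.089, 0.07) [[417.6 287.1]]
```

View pics/w7.png

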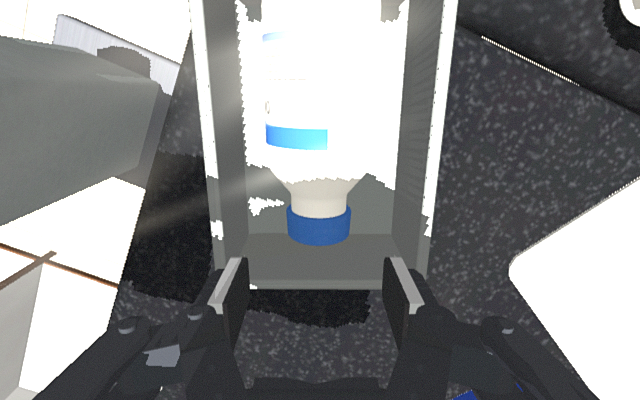

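Cap at rows 214–243, cols 287–350: the centre is nearer bin y = -60.5 mm, and x matches. Going down.

Call:
{"fn": "arm_command", "kwargs": {
  "steps": [
    [[-0.002,0.015,0.002],[0,0,0],0.7],
    [[-0.002,0.035,0.002],[0,0,0],0.7],
    [[-0.002,0.053,0.002],[0,0,0],0.7],
    [[-0.002,0.067,0.002],[0,0,0],0.7],
    [[-0.002,0.076,0.002],[0,0,0],0.7]
  ]
}}

```text
t: 9.95
tool_pos: [0.5113, 0.1944, 0.0218]
tool_rot: [-1.38, 0.911, -0.906]
contact_force: [-24.3, -4.8, 60.4]
opening: 0.06
```

Run:
```python
from h import *
rel(bw(.001,-.0605,.02),Rd(np.degrees(BA)))
w=ctrl.get_image("wrist")
i=w["img"].astype(float)*2;w["img"]=i.clip(0,255).astype(np.uint8)
cv2.imwrite("pics/w8.png",w["img"][:,:,::-1])
```

```text
shift [0.0002, 0.0018, 0.0004] turn [0.42, 0.09, 0.07]
```

View pics/w8.png

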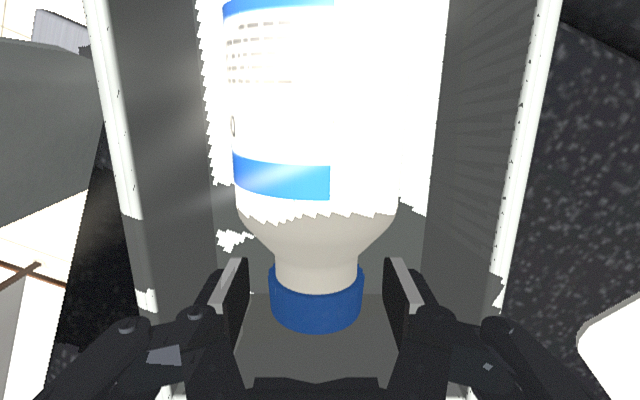

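Contact of 60 N upward: the gripper's linkage touches the side rims at this opening. Backing up at once.

Call:
{"fn": "arm_command", "kwargs": {
  "steps": [
    [[0,-0.015,0],[0,0,0],0.6],
    [[0,-0.015,0],[0,0,0],0.57]
  ]
}}

```text
t: 10.2
tool_pos: [0.5143, 0.1953, 0.0403]
tool_rot: [-1.376, 0.907, -0.909]
contact_force: [0.4, 0.3, 0.8]
opening: 0.0487
```

Run:
```python
from h import *
o=ctrl.get_obs();print(o["contact_force"],o["opening"],o["tool_pos"])
rel(bw(.001,-.0605,.025),Rd(np.degrees(BA)))
s=ctrl.get_image("scene");crop(s,"s9",260,190,70,60,5)
w=ctrl.get_image("wrist")
i=w["img"].astype(float)*2;w["img"]=i.clip(0,255).astype(np.uint8)
cv2.imwrite("pics/w9.png",w["img"][:,:,::-1])
for P in [(-.056,-.089,.07),(.056,-.089,.07),(-.056,-.0,.07),(.056,-.0,.07)]:print(P,proj(w,bw(*P)).round(1))
```

```text
[0.36124112 0.25430182 0.76242303] 0.04870713657867317 [0.51433183 0.19525379 0.04033327]
shift [-0.0003, 0.0153, -0.0027] turn [0.08, 0.11, 0.13]
(-0.056, -0.089, 0.07) [[168.8 369.3]]
(0.056, -0.089, 0.07) [[448.5 370.1]]
(-0.056, -0.0, 0.07) [[132.5 147.7]]
(0.056, -0.0, 0.07) [[482.  148.2]]
```

View pics/s9.png

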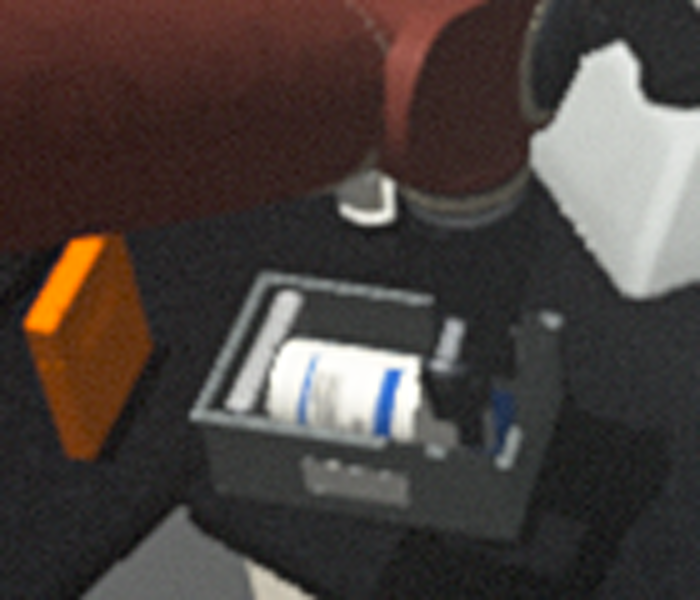

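View pics/w9.png

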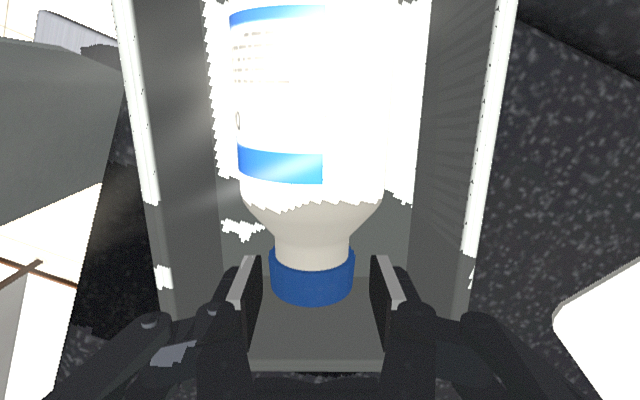

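Call:
{"fn": "arm_command", "kwargs": {
  "steps": [
    [[0,0,-0.003],[0,0,0],0.56],
    [[0,0.003,-0.003],[0,0,0],0.56],
    [[0,0.006,-0.003],[0,0,0],0.56],
    [[0,0.009,-0.003],[0,0,0],0.56]
  ]
}}

```text
t: 10.7
tool_pos: [0.5095, 0.1934, 0.0284]
tool_rot: [-1.379, 0.91, -0.907]
contact_force: [0.9, 0.9, 1.1]
opening: 0.0478
```

Call:
{"fn": "arm_command", "kwargs": {
  "steps": [
    [[0,0.002,0.001],[0,0,0],0.56],
    [[0,0.003,0.002],[0,0,0],0.56]
  ]
}}

```text
t: 10.9
tool_pos: [0.5107, 0.1941, 0.0245]
tool_rot: [-1.38, 0.911, -0.906]
contact_force: [-0.3, 0.6, 0.1]
opening: 0.0478
```

Run:
```python
from h import *
o=ctrl.get_obs();print(o["contact_force"],o["opening"],o["tool_pos"])
rel(bw(.001,-.0605,.025),Rd(np.degrees(BA)))
w=ctrl.get_image("wrist")
i=w["img"].astype(float)*2;w["img"]=i.clip(0,255).astype(np.uint8)
cv2.imwrite("pics/w10.png",w["img"][:,:,::-1])
```

```text
[-0.25818848  0.58841377  0.14193488] 0.04779101480788651 [0.51069804 0.1940708  0.02449508]
shift [0.0001, -0.0005, 0.0011] turn [0.43, 0.09, 0.07]
```

View pics/w10.png

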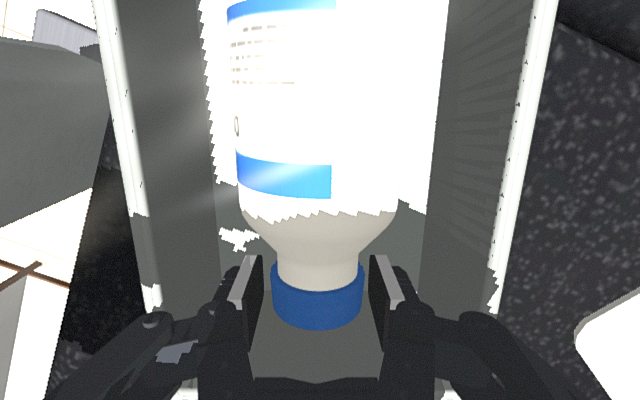

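No contact now at TCP z = 0.0245, and the cap is between the pads. Gripping lightly.

Call:
{"fn": "arm_command", "kwargs": {
  "steps": [
    [[0,0,0.001],[0,0,0],0.4],
    [[0,0,0.001],[0,0,0],0.4],
    [[0,0,0.001],[0,0,0],0.4],
    [[0,0,0.001],[0,0,0],0.4]
  ],
  "force": 20
}}

```text
t: 11.35
tool_pos: [0.5116, 0.1942, 0.0246]
tool_rot: [-1.381, 0.911, -0.906]
contact_force: [-2.2, -2.9, 2.4]
opening: 0.0425
```

Run:
```python
from h import *
o=ctrl.get_obs();print(o["contact_force"],o["opening"],o["tool_pos"])
rel(bw(.001,-.0605,.025),Rd(np.degrees(BA)))
w=ctrl.get_image("wrist")
i=w["img"].astype(float)*2;w["img"]=i.clip(0,255).astype(np.uint8)
cv2.imwrite("pics/w11.png",w["img"][:,:,::-1])
```

```text
[-2.17520702 -2.89305276  2.35707137] 0.042527006090530416 [0.51162914 0.19422856 0.02459035]
shift [-0.0001, -0.0004, 0.0001] turn [0.45, 0.1, 0.1]
```

View pics/w11.png

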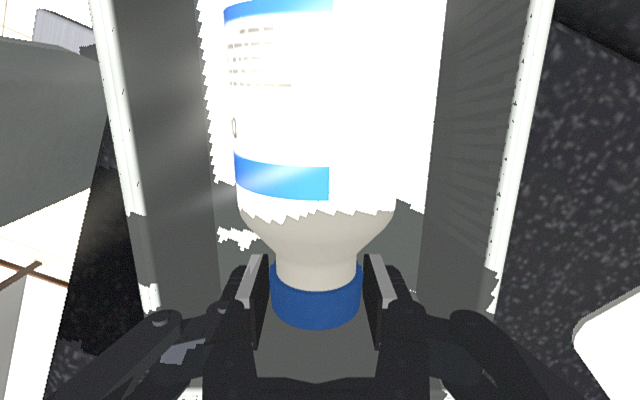

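Call:
{"fn": "arm_command", "kwargs": {
  "steps": [
    [[0,0,0],[0,0,0],0],
    [[0,0,0],[0,0,0],0],
    [[0,0,0],[0,0,0],0]
  ],
  "force": 20
}}

```text
t: 11.7
tool_pos: [0.5116, 0.1943, 0.0246]
tool_rot: [-1.381, 0.911, -0.906]
contact_force: [-1.8, -1.8, 2.0]
opening: 0.0429
```

Cap gripped (opening stopped at 43 mm). Now planning the arc: cap path with the base edge on the floor and the plate pressed back 8–10 mm.

```bash
cat > arc.py <<'E'
from h import *
import sys
Uend=.064; OFF=-.0104; X=.001
def cap(th,U):
    c,s=np.cos(th),np.sin(th)
    Lz=max(.004,.007-.00334*c)
    return U-.126*c-.031*s, Lz+.031*c+.126*s
def U(deg): return .0655 if deg<70 else .0655+(Uend-.0655)*(deg-70)/20
def nxt(degs,pic=None):
    o=ctrl.get_obs();p,r=pose(o)
    print("t",round(o["t"],2),"F",np.round(o["contact_force"],1),"op",round(o["opening"],4))
    for d in degs:
        y,z=cap(np.radians(d),U(d));P=bw(X,y,z+OFF)
        print(d,"bin",np.round([y,z],4),"shift",np.round(r.inv().apply(P-p),4).tolist())
    print("turn",np.round((r.inv()*Rd(np.degrees(BA))).as_rotvec(degrees=True),2))
    if pic:
        w=ctrl.get_image("scene");crop(w,pic+"s",265,190,60,55,6)
        w=ctrl.get_image("wrist");w["img"]=(w["img"].astype(float)*1.6).clip(0,255).astype(np.uint8)
        cv2.imwrite("pics/"+pic+"w.png",w["img"][:,:,::-1])
E
python3 -c "
from arc import *
nxt([0,1.5,3,5,7.5,10])"
```

```text
t 11.7 F [-1.8 -1.8  2. ] op 0.0429
0 bin [-0.0605  0.035 ] shift [-0.0001, -0.0, 0.0002]
1.5 bin [-0.0613  0.0383] shift [0.0007, -0.0033, 0.0001]
3 bin [-0.0619  0.0416] shift [0.0014, -0.0066, 0.0001]
5 bin [-0.0627  0.0459] shift [0.0022, -0.0109, 0.0001]
7.5 bin [-0.0635  0.0512] shift [0.0029, -0.0162, 0.0]
10 bin [-0.064   0.0564] shift [0.0034, -0.0214, -0.0]
turn [0.45 0.1  0.09]
```

Call:
{"fn": "arm_command", "kwargs": {
  "steps": [
    [[0.0007,-0.0033,0],[0,0,0],0],
    [[0.0014,-0.0066,0],[0,0,0],0],
    [[0.0022,-0.011,0],[0,0,0],0],
    [[0.003,-0.016,0],[0,0,0],0],
    [[0.0034,-0.0214,0],[0,0,0],0]
  ]
}}

```text
t: 12.2
tool_pos: [0.5133, 0.191, 0.0464]
tool_rot: [-1.381, 0.911, -0.907]
contact_force: [0.2, -3.4, -1.8]
opening: 0.0426
```

```bash
python3 -c "
from arc import *
nxt([10,12,14,16,18,20],'x1')"
```

```text
t 12.2 F [ 0.2 -3.4 -1.8] op 0.0426
10 bin [-0.064   0.0564] shift [-0.0002, 0.0004, -0.0001]
12 bin [-0.0642  0.0605] shift [0.0, -0.0037, -0.0001]
14 bin [-0.0643  0.0646] shift [0.0001, -0.0077, -0.0002]
16 bin [-0.0642  0.0685] shift [-0.0, -0.0117, -0.0002]
18 bin [-0.0639  0.0724] shift [-0.0002, -0.0156, -0.0002]
20 bin [-0.0635  0.0762] shift [-0.0006, -0.0194, -0.0003]
turn [0.43 0.1  0.11]
```

View pics/x1w.png

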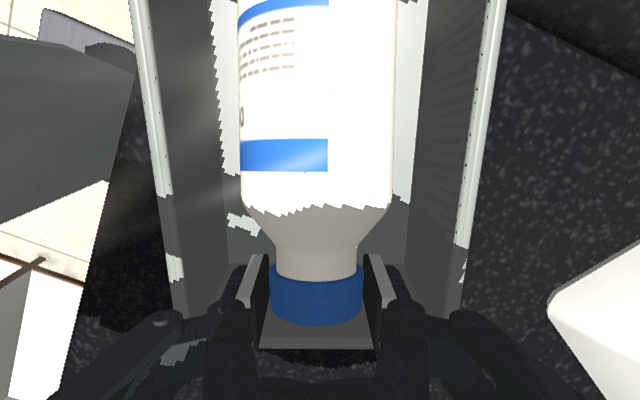

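View pics/x1s.png

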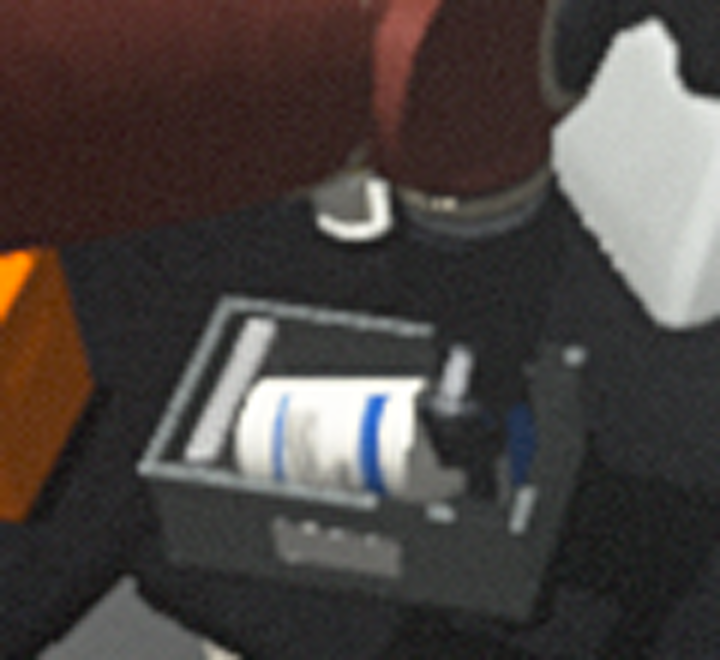

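The cap is rising with the pads (still at rows 268–322) and the forces are small. Continuing.

Call:
{"fn": "arm_command", "kwargs": {
  "steps": [
    [[0,-0.0037,0],[0,0,0],0],
    [[0,-0.0077,0],[0,0,0],0],
    [[0,-0.0117,0],[0,0,0],0],
    [[-0.0002,-0.0156,0],[0,0,0],0],
    [[-0.0006,-0.0194,0],[0,0,0],0]
  ]
}}

```text
t: 12.8
tool_pos: [0.5139, 0.192, 0.0671]
tool_rot: [-1.379, 0.91, -0.908]
contact_force: [0.1, -0.3, -1.8]
opening: 0.042
```

```bash
python3 -c "
from arc import *
nxt([20,22.5,25,27.5,30,32.5])"
```

```text
t 12.8 F [ 0.1 -0.3 -1.8] op 0.042
20 bin [-0.0635  0.0762] shift [-0.0001, 0.0013, -0.001]
22.5 bin [-0.0628  0.0809] shift [-0.0008, -0.0034, -0.0011]
25 bin [-0.0618  0.0853] shift [-0.0018, -0.0079, -0.0011]
27.5 bin [-0.0606  0.0897] shift [-0.003, -0.0122, -0.0011]
30 bin [-0.0591  0.094 ] shift [-0.0044, -0.0165, -0.0011]
32.5 bin [-0.0574  0.098 ] shift [-0.0061, -0.0206, -0.0012]
turn [0.32 0.1  0.13]
```

Call:
{"fn": "arm_command", "kwargs": {
  "steps": [
    [[-0.0008,-0.0034,-0.001],[0,0,0],0],
    [[-0.0018,-0.0079,-0.001],[0,0,0],0],
    [[-0.003,-0.0122,-0.001],[0,0,0],0],
    [[-0.0044,-0.0165,-0.001],[0,0,0],0],
    [[-0.0061,-0.0206,-0.001],[0,0,0],0]
  ]
}}

```text
t: 13.3
tool_pos: [0.5106, 0.1975, 0.0881]
tool_rot: [-1.379, 0.91, -0.908]
contact_force: [0.1, -1.6, -1.0]
opening: 0.0404
```

```bash
python3 -c "
from arc import *
nxt([32.5,35,37.5,40,42.5,45],'x2')"
```

```text
t 13.3 F [ 0.1 -1.6 -1. ] op 0.0404
32.5 bin [-0.0574  0.098 ] shift [0.0002, 0.0005, -0.0002]
35 bin [-0.0555  0.1019] shift [-0.0017, -0.0034, -0.0002]
37.5 bin [-0.0533  0.1056] shift [-0.0039, -0.0071, -0.0003]
40 bin [-0.0509  0.1092] shift [-0.0062, -0.0107, -0.0003]
42.5 bin [-0.0483  0.1125] shift [-0.0088, -0.014, -0.0003]
45 bin [-0.0455  0.1157] shift [-0.0117, -0.0172, -0.0003]
turn [0.3  0.1  0.12]
```

View pics/x2w.png

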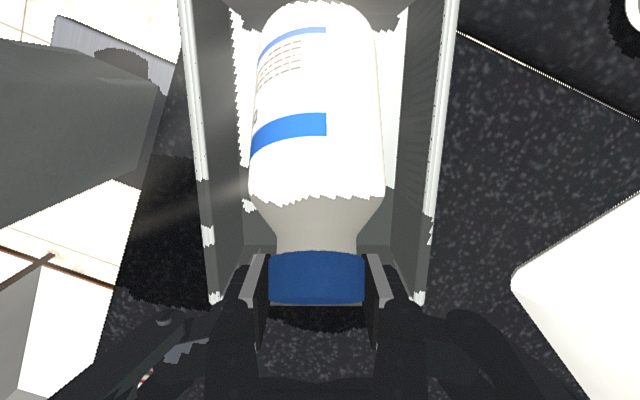

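View pics/x2s.png

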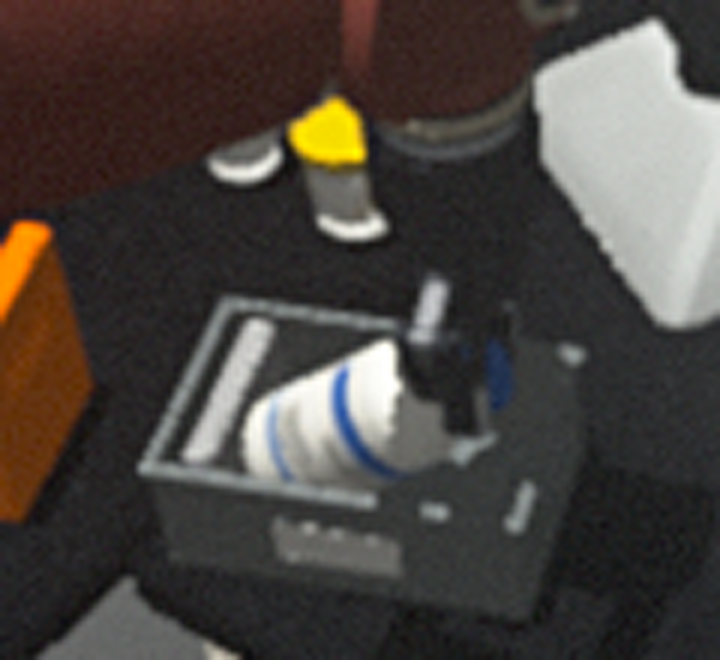

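The bottle is tilting about 32°, its base still at the plate and the cap centred between the pads. Continuing.

Call:
{"fn": "arm_command", "kwargs": {
  "steps": [
    [[-0.0017,-0.0034,0],[0,0,0],0],
    [[-0.0039,-0.0071,0],[0,0,0],0],
    [[-0.0062,-0.0107,0],[0,0,0],0],
    [[-0.0088,-0.014,0],[0,0,0],0],
    [[-0.0117,-0.0172,0],[0,0,0],0]
  ]
}}

```text
t: 13.9
tool_pos: [0.5062, 0.2086, 0.1058]
tool_rot: [-1.379, 0.909, -0.907]
contact_force: [1.1, 0.2, -1.9]
opening: 0.0405
```

```bash
python3 -c "
from arc import *
nxt([45,47.5,50,52.5,55,57.5])"
```

```text
t 13.9 F [ 1.1  0.2 -1.9] op 0.0405
45 bin [-0.0455  0.1157] shift [0.0003, 0.0006, -0.0004]
47.5 bin [-0.0425  0.1186] shift [-0.0027, -0.0024, -0.0004]
50 bin [-0.0392  0.1213] shift [-0.006, -0.0051, -0.0004]
52.5 bin [-0.0358  0.1238] shift [-0.0094, -0.0076, -0.0004]
55 bin [-0.0322  0.1261] shift [-0.013, -0.0099, -0.0004]
57.5 bin [-0.0283  0.1281] shift [-0.0168, -0.012, -0.0004]
turn [0.28 0.14 0.14]
```

Call:
{"fn": "arm_command", "kwargs": {
  "steps": [
    [[-0.0027,-0.0024,0],[0,0,0],0],
    [[-0.006,-0.0051,0],[0,0,0],0],
    [[-0.0094,-0.0076,0],[0,0,0],0],
    [[-0.013,-0.0099,0],[0,0,0],0],
    [[-0.0168,-0.012,0],[0,0,0],0]
  ]
}}

```text
t: 14.4
tool_pos: [0.4995, 0.2243, 0.1179]
tool_rot: [-1.379, 0.909, -0.908]
contact_force: [-0.6, -1.1, -3.0]
opening: 0.0404
```

```bash
python3 -c "
from arc import *
nxt([57.5,60,62.5,65,67.5,70],'x3')"
```

```text
t 14.4 F [-0.6 -1.1 -3. ] op 0.0404
57.5 bin [-0.0283  0.1281] shift [0.0002, 0.0002, -0.0004]
60 bin [-0.0243  0.1299] shift [-0.0038, -0.0017, -0.0004]
62.5 bin [-0.0202  0.1315] shift [-0.008, -0.0033, -0.0004]
65 bin [-0.0158  0.1329] shift [-0.0123, -0.0046, -0.0004]
67.5 bin [-0.0114  0.134 ] shift [-0.0168, -0.0057, -0.0004]
70 bin [-0.0067  0.1349] shift [-0.0214, -0.0066, -0.0004]
turn [0.29 0.13 0.15]
```

View pics/x3w.png

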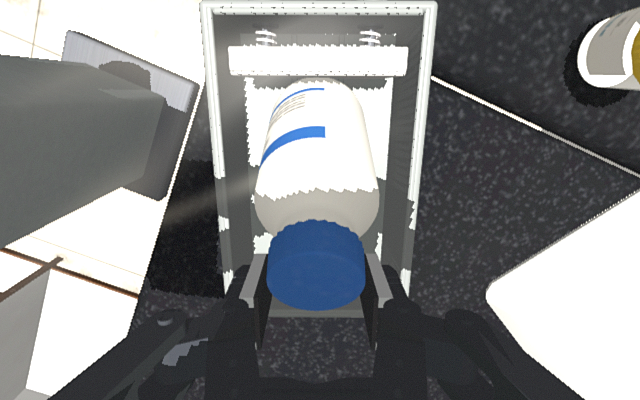

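View pics/x3s.png

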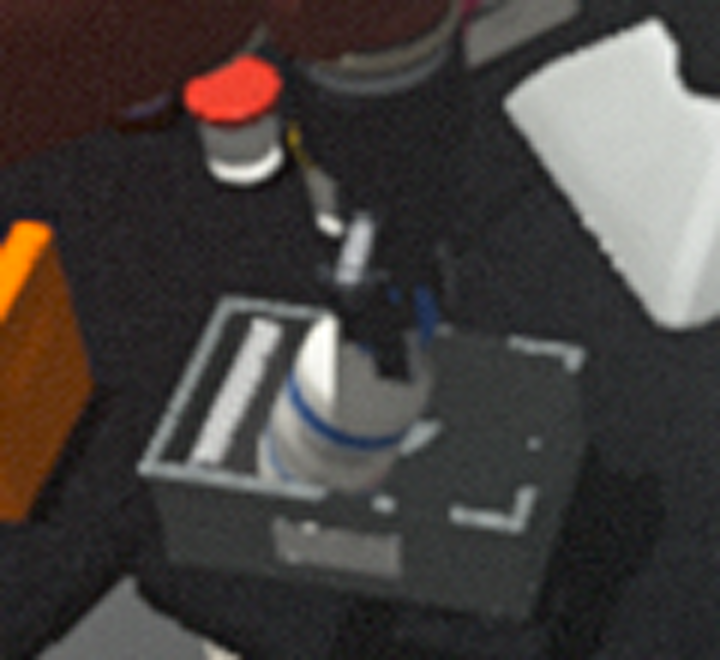

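The tilt is about 57° and the plate is visible (rows 45–75). Checking plate travel before the last part.

```bash
python3 -c "
from arc import *
w=ctrl.get_image('wrist')
for y in (.056,.060,.064,.068,.085,.089): print(y,proj(w,bw(0,y,.068)).round(1))
print(proj(w,bw(0,.089,.07)),proj(w,bw(.023,.011,.012)),proj(w,bw(.031,.011,.012)))
"
```

```text
0.056 [[313.2  77.2]]
0.06 [[313.2  69. ]]
0.064 [[313.2  60.7]]
0.068 [[313.2  52.2]]
0.085 [[313.2  15. ]]
0.089 [[313.2   5.9]]
[[313.17465859   4.99773818]] [[346.18107813 146.19279198]] [[357.38421553 146.22422452]]
```

Call:
{"fn": "arm_command", "kwargs": {
  "steps": [
    [[-0.0038,-0.0017,0],[0,0,0],0],
    [[-0.008,-0.0033,0],[0,0,0],0],
    [[-0.0123,-0.0046,0],[0,0,0],0]
  ]
}}

```text
t: 14.85
tool_pos: [0.4947, 0.2359, 0.1226]
tool_rot: [-1.379, 0.908, -0.908]
contact_force: [0.3, -1.0, -2.7]
opening: 0.0401
```

```bash
python3 -c "
from arc import *
nxt([65,67.5,70,72.5,75,77.5],'x4')"
```

```text
t 14.85 F [ 0.3 -1.  -2.7] op 0.0401
65 bin [-0.0158  0.1329] shift [0.0002, 0.0001, -0.0006]
67.5 bin [-0.0114  0.134 ] shift [-0.0043, -0.001, -0.0005]
70 bin [-0.0067  0.1349] shift [-0.0089, -0.0019, -0.0005]
72.5 bin [-0.0021  0.1355] shift [-0.0135, -0.0025, -0.0005]
75 bin [0.0026 0.1359] shift [-0.0182, -0.0029, -0.0005]
77.5 bin [0.0074 0.136 ] shift [-0.023, -0.003, -0.0005]
turn [0.26 0.15 0.15]
```

View pics/x4w.png

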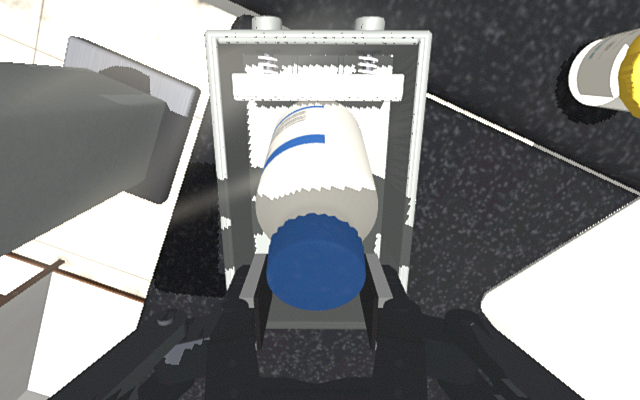

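The plate's front edge looks nearer y ≈ 57 mm than 65, so the base may not sit where I assumed. Overlaying the bottle model to check tilt and base position.

```bash
cat > ov.py <<'E'
from arc import *
def wire(th,Uy,Lz=None,x=.001):
    c,s=np.cos(th),np.sin(th)
    yc,zc=cap(th,Uy)
    if Lz is not None: zc+=Lz
    cap0=np.array([yc,zc]);a=np.array([-c,s]);n=np.array([s,c])
    out=[]
    for d,r in [(0,.031),(.075,.031),(.117,.0205),(.135,.0205)]:
        ph=np.linspace(0,2*np.pi,60);C=cap0+a*(d-.126)
        out.append(np.array([bw(x+r*np.cos(p),*(C+n*r*np.sin(p))) for p in ph]))
    return out
def over(name,cam,degs,Uy,box,s,gain=1.6,plate=()):
    w=ctrl.get_image(cam);i=(w["img"].astype(float)*gain).clip(0,255).astype(np.uint8)
    c0,r0,c1,r1=box;i=cv2.resize(i[r0:r1,c0:c1,::-1],None,fx=s,fy=s,interpolation=cv2.INTER_CUBIC)
    cols=[(0,255,0),(0,0,255),(255,0,255)]
    f=lambda P:((proj(w,P)-[c0,r0]+.5)*s).astype(np.int32)
    for d,u,col in zip(degs,Uy,cols):
        for W in wire(np.radians(d),u): cv2.polylines(i,[f(W)],True,col,1)
    for y,z,col in plate: cv2.polylines(i,[f([bw(-.046,y,z),bw(.046,y,z)])],False,col,1)
    cv2.imwrite("pics/"+name+".png",i)
E
python3 -c "
from ov import *
pl=[(.056,.068,(0,255,255)),(.065,.068,(255,255,0)),(.056,.012,(0,255,255)),(.085,.07,(255,0,0))]
over('o1w','wrist',[65],[.0655],(200,0,450,340),2.3,1.2,pl)
over('o1s','scene',[65],[.0655],(215,155,325,245),7,1.6,pl)
"
```

```text
(no output)
```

View pics/o1w.png

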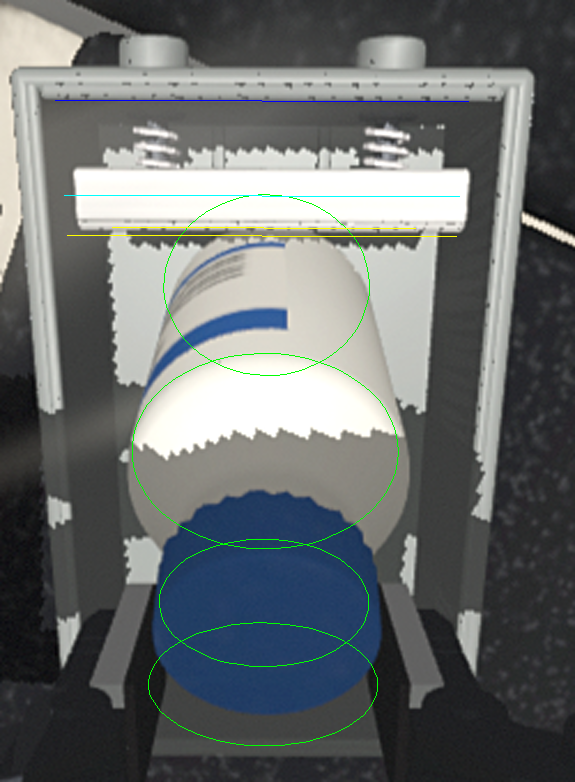

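View pics/o1s.png

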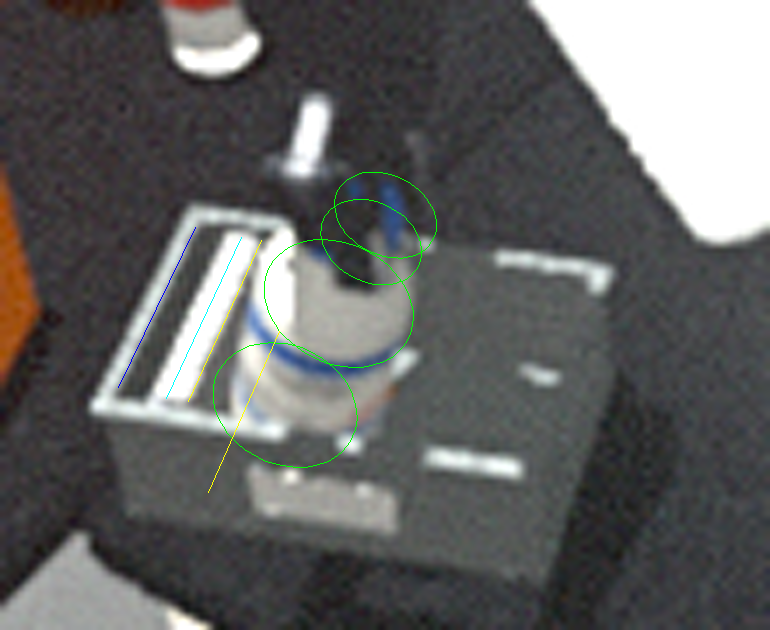

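The plate is out (front edge at y ≈ 57 mm) and the cap disc looks rounder than the 65° model, so the bottle is more upright than planned. Fitting the real tilt with trial overlays, without moving.

```bash
cat > ov2.py <<'E'
from ov import *
def wire2(th,yc,zc,x=.001):
    c,s=np.cos(th),np.sin(th);a=np.array([-c,s]);n=np.array([s,c]);out=[]
    for d,r in [(0,.031),(.075,.031),(.117,.0205),(.135,.0205)]:
        ph=np.linspace(0,2*np.pi,60);C=np.array([yc,zc])+a*(d-.126)
        out.append(np.array([bw(x+r*np.cos(p),*(C+n*r*np.sin(p))) for p in ph]))
    return out
def dual(name,hyp,wbox=(200,0,450,340),sbox=(215,155,325,245),fresh=True):
    import pickle
    if fresh:
        W=ctrl.get_image("wrist");S=ctrl.get_image("scene");pickle.dump((W,S),open("d.pkl","wb"))
    W,S=pickle.load(open("d.pkl","rb"))
    tiles=[]
    for k,h in enumerate(hyp):
        col=[]
        for w,b,s,g in ((W,wbox,1.05,1.2),(S,sbox,2.4,1.7)):
            c0,r0,c1,r1=b;s=266/(c1-c0)
            i=(w["img"].astype(float)*g).clip(0,255).astype(np.uint8)
            i=cv2.resize(i[r0:r1,c0:c1,::-1],None,fx=s,fy=s,interpolation=cv2.INTER_CUBIC)
            for P in wire2(np.radians(h[0]),h[1],h[2]):
                cv2.polylines(i,[((proj(w,P)-[c0,r0]+.5)*s).astype(np.int32)],True,(0,255,0),1)
            col.append(i)
        tiles.append(np.vstack(col))
    cv2.imwrite("pics/"+name+".png",np.hstack(tiles))
E
python3 -c "
from ov2 import *
dual('d1',[(75,-.016,.133),(85,-.016,.133),(80,-.011,.13)])
"
```

```text
(no output)
```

View pics/d1.png

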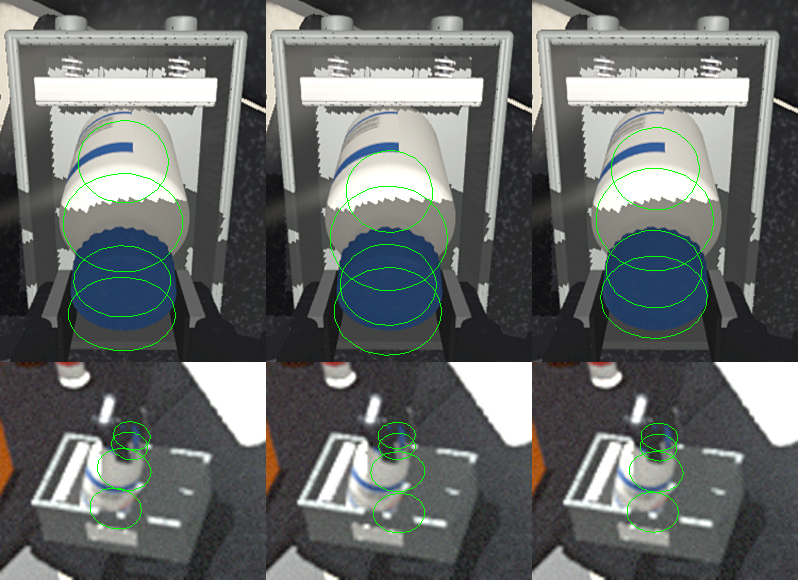

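```bash
python3 -c "
from ov2 import *
dual('d2',[(70,-.008,.134),(75,-.008,.1365),(66,-.010,.1335)],fresh=False)
"
```

```text
(no output)
```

View pics/d2.png

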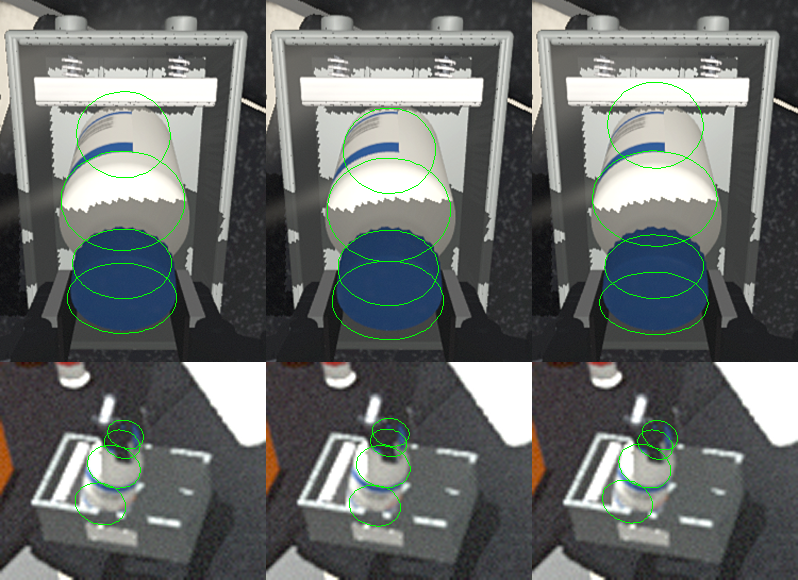

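```bash
cat > fb.py <<'E'
from ov2 import *
from scipy.optimize import least_squares
def fitb(w,up,low,left,right,base,x0=(72,-.01,.134)):
    def res(q):
        W=[proj(w,P) for P in wire2(np.radians(q[0]),q[1],q[2],q[3])]
        c=np.r_[W[2],W[3]]
        return [c[:,1].min()-up,c[:,1].max()-low,c[:,0].min()-left,c[:,0].max()-right,W[0][:,1].min()-base]
    R=least_squares(res,[*x0,.001],x_scale=[5,.005,.005,.005],diff_step=1e-4);return R.x,np.round(R.fun,1)
E
python3 -c "
from fb import *
import pickle
W,S=pickle.load(open('d.pkl','rb'))
q,r=fitb(W,490/2.3,712/2.3,200+152/2.3,200+382/2.3,238/2.3);print(q.round(4),r)
t=np.radians(q[0]);print('U y',q[1]+.126*np.cos(t)+.031*np.sin(t),'Lz',q[2]-.126*np.sin(t)-.031*np.cos(t),'tool bin y/z',pose()[0], bw(.001,-.0158,.1225))
dual('d3',[q[:3],q[:3]],fresh=False)
"
```

```text
[ 7.51175e+01 -9.60000e-03  1.28200e-01  1.80000e-03] [-0.6  0.7  0.7 -0.7 -0.1]
U y 0.05269333671469137 Lz -0.0015849128649021368 tool bin y/z [0.49472913 0.23574385 0.12241516] [0.49428378 0.23554161 0.1225    ]
```

View pics/d3.png

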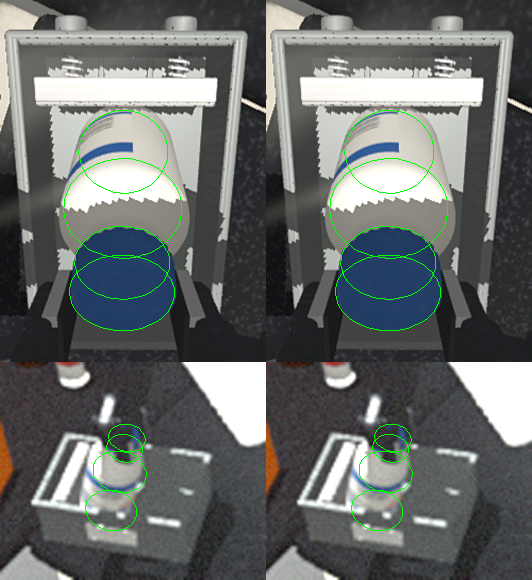

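The wrist fit gives a tilt of about 75°, cap y ≈ -10 mm, base edge y ≈ 53–56 mm. The plate is out and the base may already be over the toe stops. I back down the arc to about 45°, then redo the lift with the base pressed further back.

```bash
python3 -c "
from arc import *
nxt([61,57,53,49,45])"
```

```text
t 15.15 F [-0.1  0.2 -1.9] op 0.0398
61 bin [-0.0227  0.1306] shift [0.0069, 0.0022, -0.0005]
57 bin [-0.0291  0.1277] shift [0.0133, 0.0051, -0.0005]
53 bin [-0.0351  0.1243] shift [0.0193, 0.0086, -0.0005]
49 bin [-0.0406  0.1202] shift [0.0247, 0.0126, -0.0005]
45 bin [-0.0455  0.1157] shift [0.0297, 0.0172, -0.0005]
turn [0.27 0.16 0.13]
```

Call:
{"fn": "arm_command", "kwargs": {
  "steps": [
    [[0.007,0.0022,0],[0,0,0],0],
    [[0.0133,0.0051,0],[0,0,0],0],
    [[0.019,0.0086,0],[0,0,0],0],
    [[0.0245,0.0126,0],[0,0,0],0],
    [[0.0295,0.017,0],[0,0,0],0]
  ]
}}

```text
t: 15.65
tool_pos: [0.5096, 0.2069, 0.1099]
tool_rot: [-1.377, 0.903, -0.913]
contact_force: [-2.6, -8.2, 17.9]
opening: 0.0397
```

```bash
python3 -c "
from arc import *
nxt([45,40])"
python3 -c "
from ov2 import *
pl=[(.056,.068,(0,255,255)),(.065,.068,(255,255,0)),(.085,.07,(255,0,0))]
over('o2w','wrist',[45],[.0655],(200,0,450,340),2.3,1.2,pl)
over('o2s','scene',[45],[.0655],(215,155,325,245),7,1.6,pl)
"
```

```text
t 15.65 F [-2.6 -8.2 17.9] op 0.0397
45 bin [-0.0455  0.1157] shift [-0.0027, 0.0046, -0.003]
40 bin [-0.0509  0.1092] shift [0.0027, 0.0111, -0.003]
turn [-0.02  0.15  0.39]
```

View pics/o2w.png

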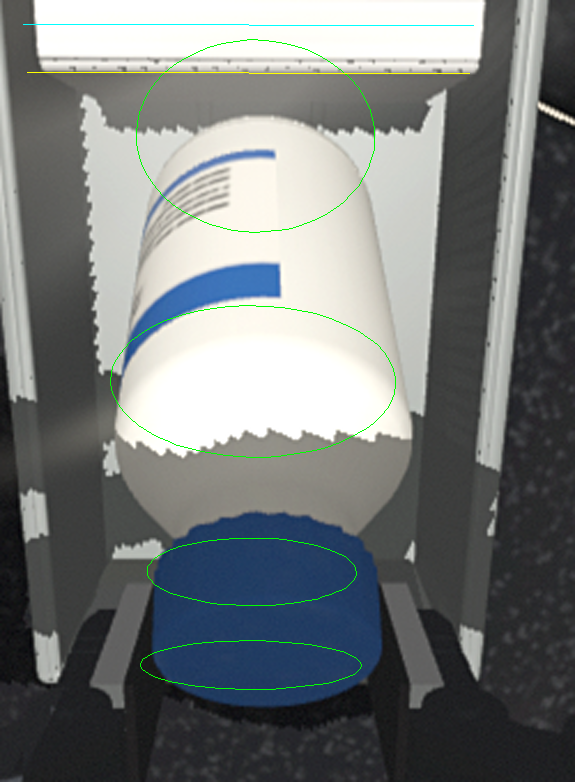

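View pics/o2s.png

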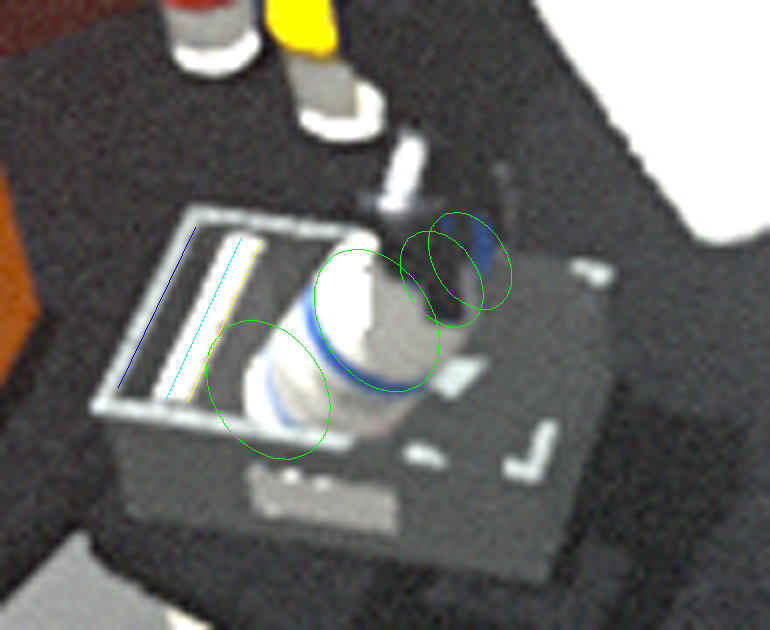

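```bash
cat >> fb.py <<'E'
def rep(q):
    t=np.radians(q[0]);c,s=np.cos(t),np.sin(t)
    print("theta %.1f capy %.1f capz %.1f x %.1f | Uy %.1f Uz %.1f Ly %.1f Lz %.1f | toe-edge y %.1f z %.1f"%(q[0],*(1e3*np.array([q[1],q[2],q[3],q[1]+.126*c+.031*s,q[2]-.126*s+.031*c,q[1]+.126*c-.031*s,q[2]-.126*s-.031*c,q[1]+.126*c-.0208*s,q[2]-.126*s-.0208*c]))))
    p=pose()[0]-np.array([BX,BY,0]);print("TCP bin y %.1f z %.1f"%(1e3*(-np.sin(BA)*p[0]+np.cos(BA)*p[1]),1e3*p[2]))
E
python3 -c "
from fb import *
W=ctrl.get_image('wrist')
q,r=fitb(W,512/2.3,706/2.3,200+152/2.3,200+382/2.3,116/2.3,(50,-.04,.12));print(r);rep(q)
rep([q[0],q[1],q[2]+.005,q[3]])
"
```

```text
[ 0. -0. -0.  0.  0.]
theta 57.7 capy -42.9 capz 119.1 x 4.1 | Uy 50.6 Uz 29.1 Ly -1.8 Lz -4.0 | toe-edge y 6.8 z 1.5
TCP bin y -48.4 z 109.7
theta 57.7 capy -42.9 capz 124.1 x 4.1 | Uy 50.6 Uz 34.1 Ly -1.8 Lz 1.0 | toe-edge y 6.8 z 6.5
TCP bin y -48.4 z 109.7
```

The base sits on or in front of the toe stops (base edge y ≈ 51, not touching the plate; 18 N up). Recovery: firm the grip, lift the base about 10 mm inside the bin, carry it +y against the plate, and set it down behind the stops.

Call:
{"fn": "arm_command", "kwargs": {
  "steps": [
    [[0,0,0],[0,0,0],0],
    [[0,-0.003,0],[0,0,0],0],
    [[0,-0.007,-0.002],[0,0,0],0],
    [[0,-0.011,-0.003],[0,0,0],0],
    [[0,-0.015,-0.003],[0,0,0],0]
  ],
  "force": 50
}}

```text
t: 16.3
tool_pos: [0.5064, 0.2056, 0.1244]
tool_rot: [-1.377, 0.904, -0.912]
contact_force: [-0.0, 0.0, -2.7]
opening: 0.0392
```

```bash
python3 -c "
from ov2 import *
nxt([57])
pl=[(.056,.068,(0,255,255)),(.065,.068,(255,255,0)),(.085,.07,(255,0,0))]
over('o3w','wrist',[57],[.0655],(200,0,450,340),2.3,1.2,pl)
over('o3s','scene',[57],[.0655],(215,155,325,245),7,1.6,pl)
"
```

```text
t 16.3 F [-0.   0.  -2.7] op 0.0392
57 bin [-0.0291  0.1277] shift [-0.019, 0.0069, 0.0006]
turn [0.03 0.12 0.38]
```

View pics/o3w.png

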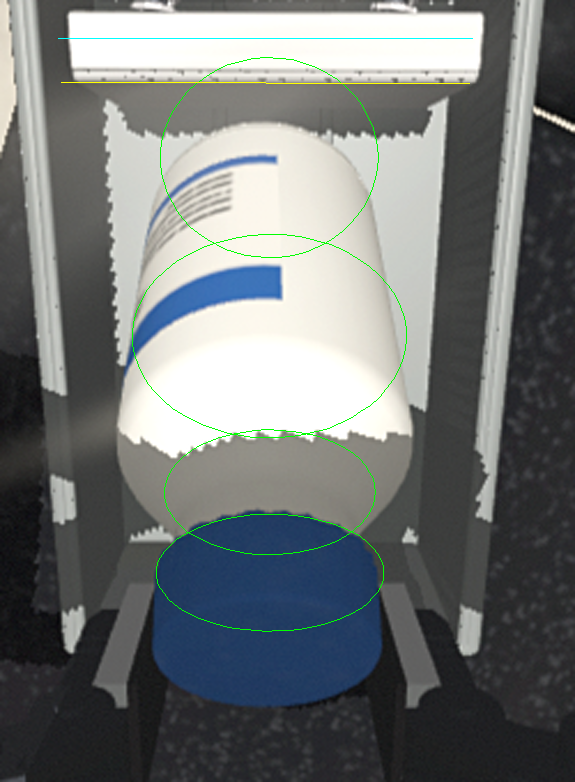

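View pics/o3s.png

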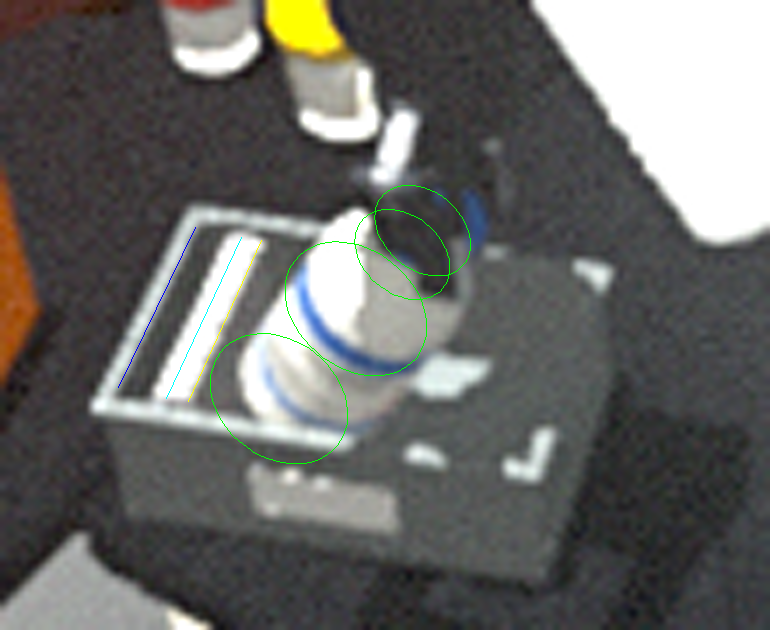

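```bash
python3 -c "
from fb import *
W=ctrl.get_image('wrist')
q,r=fitb(W,512/2.3,706/2.3,200+152/2.3,200+382/2.3,122/2.3,(57,-.04,.13));print(r);rep(q)
a=np.array(q)
# slide along viewing rays: scale about camera y,z
T=np.array(W['world_from_camera'])[:3,3]-np.array([BX,BY,0]);cy=-np.sin(BA)*T[0]+np.cos(BA)*T[1];print('cam',cy,T[2])
hy=[]
for k in (0,.03,.06):
    hy.append((q[0],q[1]+k*(cy-q[1]),q[2]+k*(T[2]-q[2])))
print(np.round(hy,4))
dual('d4',hy,sbox=(230,165,310,235))
"
```

```text
[-0.1  0.2  0.2 -0.2 -0. ]
theta 58.3 capy -42.9 capz 134.3 x 1.4 | Uy 49.7 Uz 43.3 Ly -3.1 Lz 10.7 | toe-edge y 5.6 z 16.1
TCP bin y -48.2 z 125.0
cam 0.03167765442785804 0.26700942928101196
[[ 5.83157e+01 -4.29000e-02  1.34300e-01]
 [ 5.83157e+01 -4.06000e-02  1.38200e-01]
 [ 5.83157e+01 -3.84000e-02  1.42200e-01]]
```

View pics/d4.png

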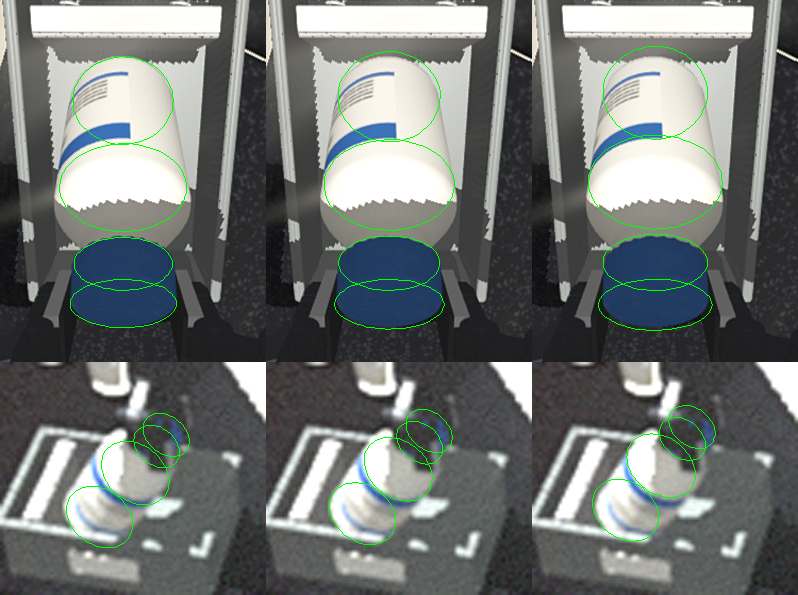

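Scene and wrist agree reasonably: tilt about 58°, base edge y ≈ 50, base about 11 mm up. Moving +17 mm towards the plate.

Call:
{"fn": "arm_command", "kwargs": {
  "steps": [
    [[-0.003,0,0],[0,0,0],0],
    [[-0.007,0,0],[0,0,0],0],
    [[-0.011,0,0],[0,0,0],0],
    [[-0.014,0,0],[0,0,0],0],
    [[-0.017,0,0],[0,0,0],0]
  ]
}}

```text
t: 17.05
tool_pos: [0.5002, 0.2212, 0.1245]
tool_rot: [-1.378, 0.902, -0.914]
contact_force: [0.6, -2.7, -2.4]
opening: 0.0391
```

```bash
python3 -c "
from ov2 import *
nxt([57])
pl=[(.056,.068,(0,255,255)),(.065,.068,(255,255,0)),(.085,.07,(255,0,0))]
over('o4w','wrist',[],[],(200,0,450,340),2.3,1.2,pl)
"
```

```text
t 17.05 F [ 0.6 -2.7 -2.4] op 0.0391
57 bin [-0.0291  0.1277] shift [-0.0023, 0.0072, 0.0002]
turn [-0.01  0.14  0.46]
```

View pics/o4w.png

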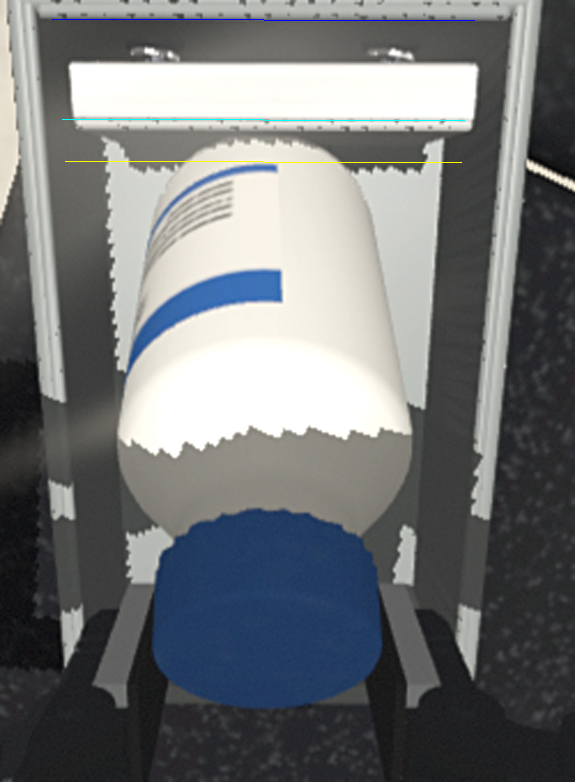

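The plate is now pressed back about 7 mm (front edge at row 128, between the 56 and 65 mm lines). Lowering gently until the base touches the floor.

Call:
{"fn": "arm_command", "kwargs": {
  "steps": [
    [[-0.001,0.002,0],[0,0,0],0],
    [[-0.001,0.004,0],[0,0,0],0],
    [[-0.001,0.005,0],[0,0,0],0]
  ]
}}

```text
t: 17.4
tool_pos: [0.4995, 0.2224, 0.1191]
tool_rot: [-1.378, 0.903, -0.913]
contact_force: [0.3, -2.5, -2.5]
opening: 0.039
```

Call:
{"fn": "arm_command", "kwargs": {
  "steps": [
    [[0,0.0015,0],[0,0,0],0],
    [[0,0.003,0],[0,0,0],0]
  ]
}}

```text
t: 17.6
tool_pos: [0.4995, 0.2223, 0.1159]
tool_rot: [-1.378, 0.903, -0.913]
contact_force: [0.8, -1.2, -2.1]
opening: 0.0391
```

Call:
{"fn": "arm_command", "kwargs": {
  "steps": [
    [[0,0.001,0],[0,0,0],0],
    [[0,0.002,0],[0,0,0],0]
  ]
}}

```text
t: 17.8
tool_pos: [0.4994, 0.2223, 0.1137]
tool_rot: [-1.378, 0.903, -0.913]
contact_force: [0.5, -2.0, -2.8]
opening: 0.0391
```

Call:
{"fn": "arm_command", "kwargs": {
  "steps": [
    [[0,0.001,0],[0,0,0],0],
    [[0,0.002,0],[0,0,0],0]
  ]
}}

```text
t: 18.0
tool_pos: [0.4996, 0.2222, 0.1119]
tool_rot: [-1.378, 0.903, -0.913]
contact_force: [1.0, -2.2, 1.4]
opening: 0.0393
```

```bash
python3 -c "
from ov2 import *
nxt([57])
pl=[(.056,.068,(0,255,255)),(.065,.068,(255,255,0)),(.085,.07,(255,0,0))]
over('o5w','wrist',[],[],(200,0,450,340),2.3,1.2,pl)
over('o5s','scene',[],[],(215,155,325,245),7,1.8,pl)
"
```

```text
t 18.0 F [ 1.  -2.2  1.4] op 0.0393
57 bin [-0.0291  0.1277] shift [-0.001, -0.0054, 0.0003]
turn [0.02 0.13 0.42]
```

View pics/o5w.png

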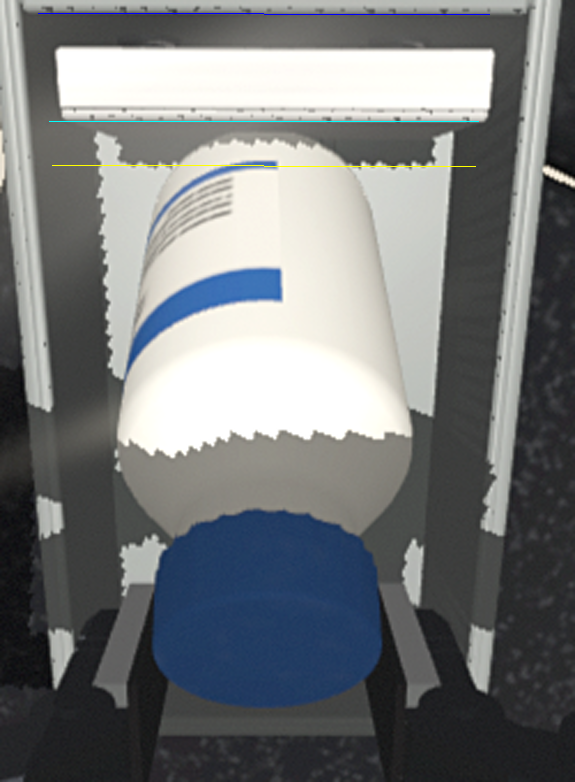

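View pics/o5s.png

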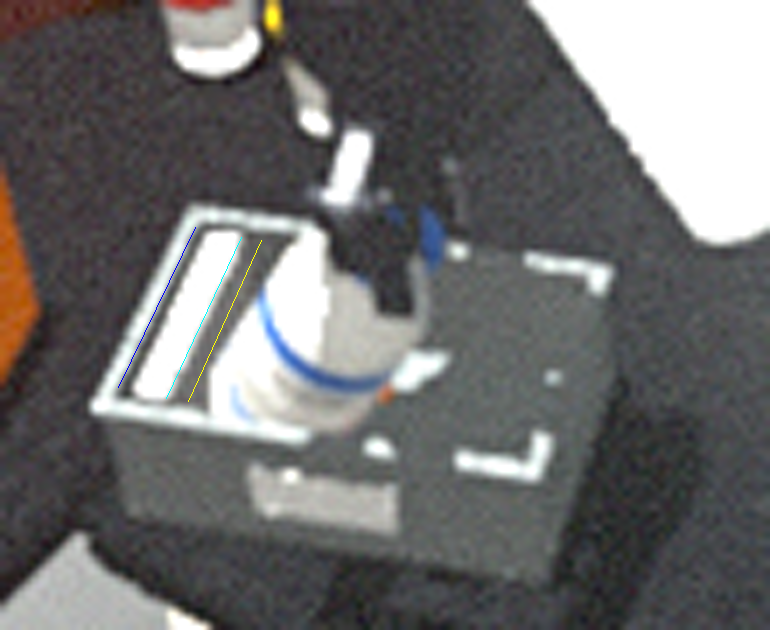

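Force changed from -2.8 to +1.4 N, so the base is on the floor. The plate is at about 65 mm, and in the scene view the orange toe stop shows in front of the bottle. Refitting the in-hand pose with both views.

```bash
cat >> fb.py <<'E'
def fit2(W,wf,S,sf,x0):
    """wf: up,low,left,right,base rows/cols wrist; sf: list of scene constraints (ring d,r) extreme"""
    def res(q):
        P=wire2(np.radians(q[0]),q[1],q[2],q[3]);w=[proj(W,p) for p in P];s=[proj(S,p) for p in P]
        c=np.r_[w[2],w[3]];up,low,left,right,base=wf
        r=[c[:,1].min()-up,c[:,1].max()-low,c[:,0].min()-left,c[:,0].max()-right,w[0][:,1].min()-base]
        r2=[3*(s[3][:,0].max()-sf[0])] # cap right edge in scene
        return r+r2
    R=least_squares(res,[*x0,.001],x_scale=[5,.005,.005,.005],diff_step=1e-4);return R.x,np.round(R.fun,1)
E
python3 -c "
from fb import *
W=ctrl.get_image('wrist');S=ctrl.get_image('scene')
wf=(510/2.3,706/2.3,200+153/2.3,200+381/2.3,134/2.3)
q,r=fitb(W,*wf,(57,-.03,.128));print(r);rep(q)
q,r=fit2(W,wf,S,[215+443/7],(57,-.03,.128));print(r);rep(q)
# constrained: Lz=.0053, Uy=.065 vary theta
from scipy.optimize import minimize
hy=[]
for th in (50,55,60,65):
    t=np.radians(th);z=.0055+.031*np.cos(t)+.126*np.sin(t);y=.065-.126*np.cos(t)-.031*np.sin(t);hy.append((th,y,z))
dual('d5',hy[1:],sbox=(230,165,310,235))
"
```

```text
[-0.1  0.1  0.2 -0.2 -0. ]
theta 59.7 capy -25.1 capz 119.7 x 0.9 | Uy 65.2 Uz 26.5 Ly 11.7 Lz -4.8 | toe-edge y 20.5 z 0.4
TCP bin y -30.0 z 112.0
[-2.4  1.3 -1.5  0.9 -0.6  4.4]
theta 60.8 capy -23.0 capz 122.9 x 0.8 | Uy 65.4 Uz 28.0 Ly 11.3 Lz -2.2 | toe-edge y 20.2 z 2.8
TCP bin y -30.0 z 112.0
```

View pics/d5.png

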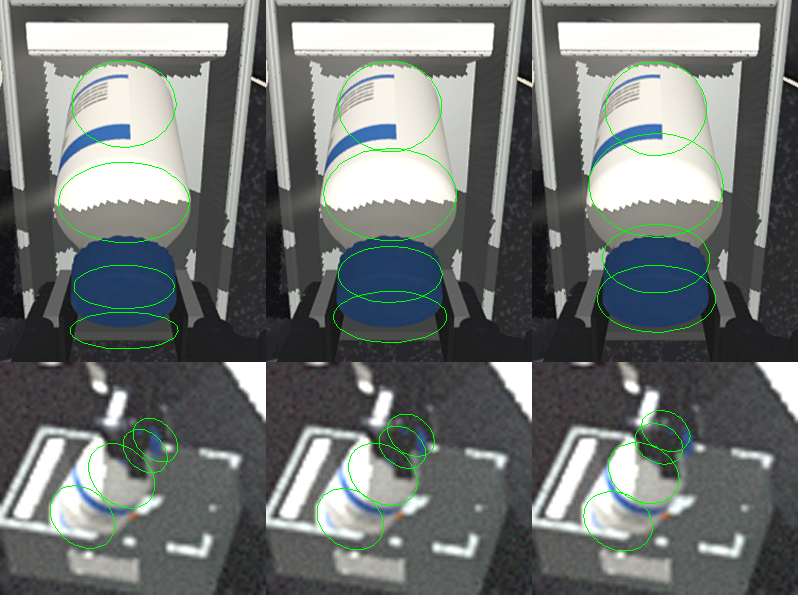

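Floor-constrained overlays fit at about 60° (tile 2). Now finishing with the tool tilting together with the bottle, so the tilt is controlled. I compute the next rows.

```bash
cat > arc2.py <<'E'
from fb import *
T0=60.;O=np.array([-.0051,-.018])
def U2(d): return .0652 if d<75 else .0652-.0012*(d-75)/15
def tgt(d,dz=0):
    D=np.radians(d-T0);yc,zc=cap(np.radians(d),U2(d))
    oy=O[0]*np.cos(D)+O[1]*np.sin(D);oz=-O[0]*np.sin(D)+O[1]*np.cos(D)
    ax=bw(1,0,0)-bw(0,0,0)
    return bw(.001,yc+oy,zc+oz+dz),Ro.from_rotvec(-D*ax)*Rd(np.degrees(BA))
def nx(degs,dz=0):
    o=ctrl.get_obs();p,r=pose(o)
    print("t",round(o["t"],2),"F",np.round(o["contact_force"],1),"tq",np.round(o["wrist_torque"],2),"op",round(o["opening"],4))
    for d in degs:
        P,R=tgt(d,dz);print(d,"shift",np.round(r.inv().apply(P-p),4).tolist(),"turn",np.round((r.inv()*R).as_rotvec(degrees=True),1).tolist())
E
python3 -c "
from arc2 import *
nx([60,61.5,63,65,67,69])"
```

```text
t 18.3 F [ 0.5 -2.9  0.1] tq [-0.59 -0.24  0.09] op 0.039
60 shift [-0.0003, 0.0, 0.0003] turn [0.0, 0.1, 0.4]
61.5 shift [-0.0023, -0.0011, 0.0003] turn [0.0, 0.1, -1.1]
63 shift [-0.0044, -0.0022, 0.0003] turn [0.0, 0.1, -2.6]
65 shift [-0.0072, -0.0035, 0.0003] turn [0.0, 0.1, -4.6]
67 shift [-0.0102, -0.0046, 0.0003] turn [-0.0, 0.1, -6.6]
69 shift [-0.0133, -0.0057, 0.0003] turn [-0.0, 0.1, -8.6]
```

Call:
{"fn": "arm_command", "kwargs": {
  "steps": [
    [[-0.0023,-0.0011,0],[0,0,-1.2],0],
    [[-0.0044,-0.0022,0],[0,0,-2.6],0],
    [[-0.0072,-0.0035,0],[0,0,-4.6],0],
    [[-0.0102,-0.0046,0],[0,0,-6.6],0],
    [[-0.0133,-0.0057,0],[0,0,-8.6],0]
  ],
  "force": 35
}}

```text
t: 18.8
tool_pos: [0.4943, 0.2353, 0.1179]
tool_rot: [-1.46, 0.806, -1.028]
contact_force: [1.5, -1.4, -0.7]
opening: 0.0389
```

```bash
python3 -c "
from arc2 import *
nx([69,71,73,75,77,79])
pl=[(.056,.068,(0,255,255)),(.065,.068,(255,255,0)),(.085,.07,(255,0,0))]
over('o6w','wrist',[],[],(200,0,450,340),2.3,1.2,pl)
over('o6s','scene',[69],[.0652],(215,155,325,245),7,1.8,pl)
"
```

```text
t 18.8 F [ 1.5 -1.4 -0.7] tq [-0.38 -0.16  0.05] op 0.0389
69 shift [0.0007, 0.0005, 0.0001] turn [-0.1, 0.1, 0.1]
71 shift [-0.0023, -0.0009, 0.0001] turn [-0.1, 0.1, -1.9]
73 shift [-0.0054, -0.0022, 0.0001] turn [-0.1, 0.1, -3.9]
75 shift [-0.0087, -0.0033, 0.0001] turn [-0.1, 0.1, -5.9]
77 shift [-0.0118, -0.0043, 0.0001] turn [-0.1, 0.1, -7.9]
79 shift [-0.0151, -0.0051, 0.0002] turn [-0.1, 0.1, -9.9]
```

View pics/o6w.png

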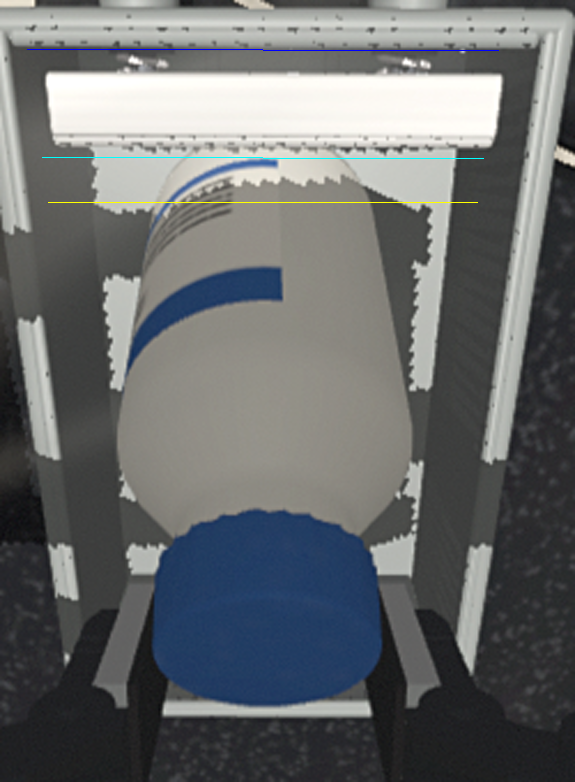

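View pics/o6s.png

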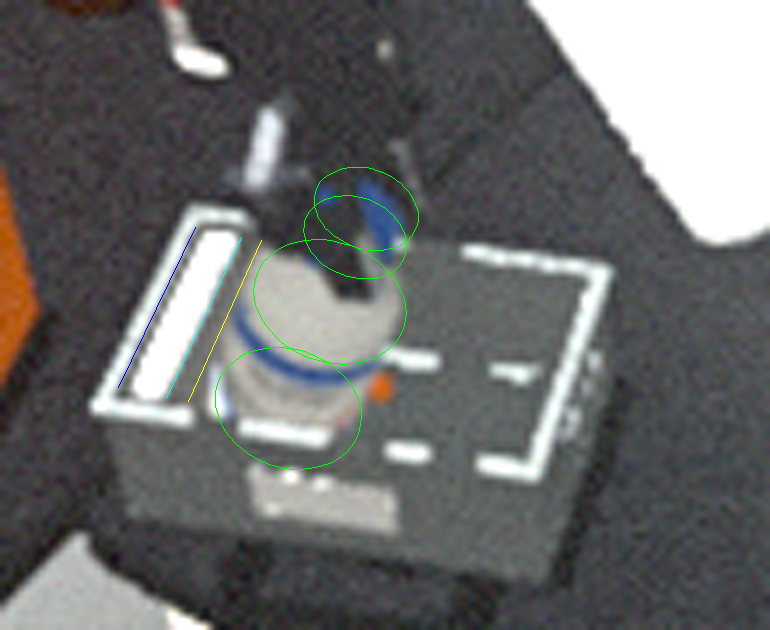

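The bottle turns with the tool. The plate is at about 67 mm and the toe stop is still visible ahead of the base. Continuing.

Call:
{"fn": "arm_command", "kwargs": {
  "steps": [
    [[-0.0023,-0.0009,0],[0,0,-1.9],0],
    [[-0.0054,-0.002,0],[0,0,-3.9],0],
    [[-0.0087,-0.003,0],[0,0,-5.9],0],
    [[-0.0118,-0.004,0],[0,0,-7.9],0],
    [[-0.0151,-0.0048,0],[0,0,-9.9],0]
  ]
}}

```text
t: 19.4
tool_pos: [0.4881, 0.2509, 0.1216]
tool_rot: [-1.55, 0.687, -1.156]
contact_force: [-0.9, -1.3, 4.2]
opening: 0.0389
```

```bash
python3 -c "
from arc2 import *
nx([79,81,83,85,87,89])
pl=[(.056,.068,(0,255,255)),(.065,.068,(255,255,0)),(.085,.07,(255,0,0))]
over('o7w','wrist',[],[],(200,0,450,340),2.3,1.2,pl)
over('o7s','scene',[79],[.065],(215,155,325,245),7,1.8,pl)
"
```

```text
t 19.4 F [-0.9 -1.3  4.2] tq [-0.4   0.36 -0.01] op 0.0389
79 shift [0.0007, 0.0013, -0.0003] turn [-0.2, 0.2, -0.0]
81 shift [-0.0025, -0.0, -0.0002] turn [-0.2, 0.2, -2.0]
83 shift [-0.0058, -0.0012, -0.0002] turn [-0.2, 0.2, -4.0]
85 shift [-0.0093, -0.0023, -0.0002] turn [-0.2, 0.2, -6.0]
87 shift [-0.0128, -0.0033, -0.0002] turn [-0.2, 0.2, -8.0]
89 shift [-0.0165, -0.0042, -0.0002] turn [-0.2, 0.2, -10.0]
```

View pics/o7w.png

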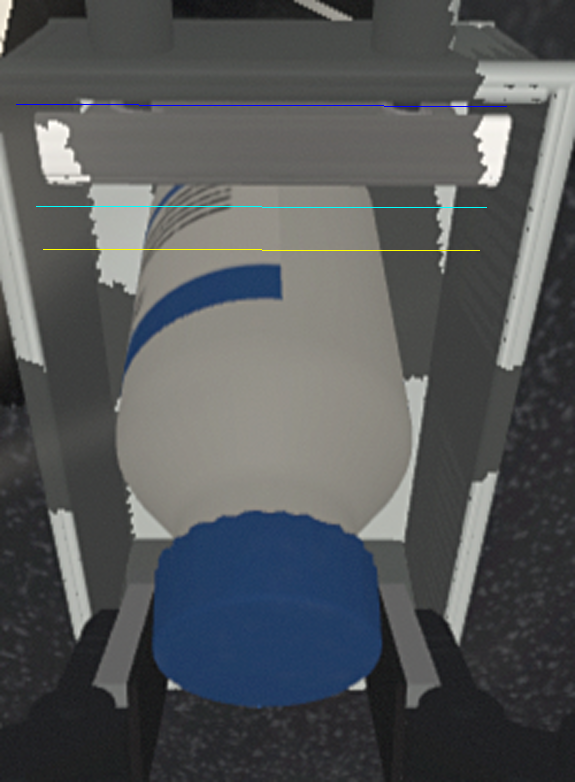

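View pics/o7s.png

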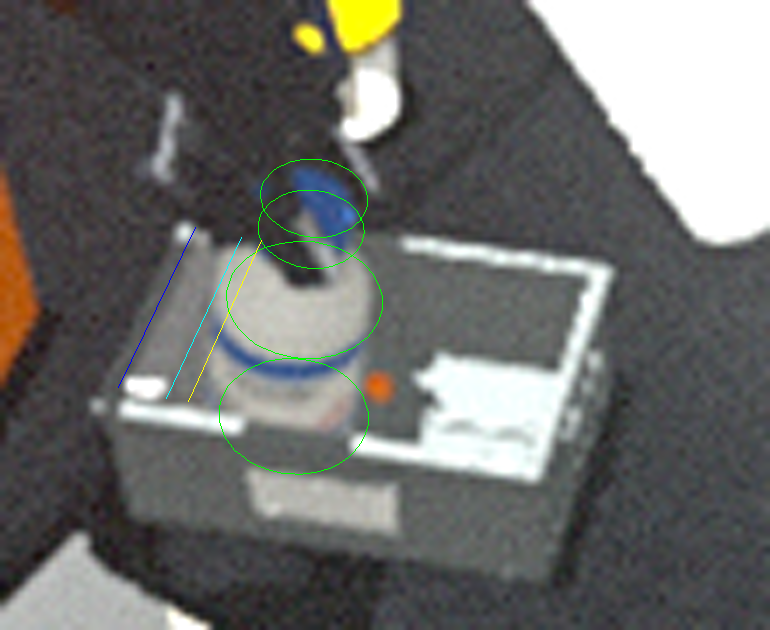

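The plate reads about 70 mm (14 mm travel), 5 mm more than planned, so I ease back over the last degrees.

```bash
sed -i 's/^def U2.*/def U2(d): return .0648-.0045*min(1,(d-79)\/6)/' arc2.py; python3 -c "
from arc2 import *
nx([80,81,82,83.5,85])"
```

```text
t 19.5 F [-1.4 -1.2  4.8] tq [-0.39  0.26 -0.07] op 0.0393
80 shift [0.0006, 0.0011, -0.0003] turn [-0.2, 0.3, -1.1]
81 shift [-0.0004, 0.0006, -0.0003] turn [-0.2, 0.3, -2.1]
82 shift [-0.0014, 0.0002, -0.0003] turn [-0.2, 0.3, -3.1]
83.5 shift [-0.003, -0.0003, -0.0003] turn [-0.2, 0.3, -4.6]
85 shift [-0.0046, -0.0008, -0.0002] turn [-0.2, 0.3, -6.1]
```

Call:
{"fn": "arm_command", "kwargs": {
  "steps": [
    [[0.0004,0.0,0],[0,0,-1.1],0],
    [[-0.0004,0.0,0],[0,0,-2.1],0],
    [[-0.0014,0.0,0],[0,0,-3.1],0],
    [[-0.003,-0.0006,0],[0,0,-4.6],0],
    [[-0.0046,-0.001,0],[0,0,-6.1],0]
  ]
}}

```text
t: 20.0
tool_pos: [0.4863, 0.2566, 0.1229]
tool_rot: [-1.601, 0.609, -1.234]
contact_force: [-3.2, 0.6, 10.2]
opening: 0.0389
```

```bash
python3 -c "
from arc2 import *
nx([85,86,87,88,89,90])
pl=[(.056,.068,(0,255,255)),(.065,.068,(255,255,0)),(.085,.07,(255,0,0))]
over('o8w','wrist',[],[],(200,0,450,340),2.3,1.2,pl)
over('o8s','scene',[85],[.065],(215,155,325,245),7,1.8,pl)
"
```

```text
t 20.0 F [-3.2  0.6 10.2] tq [-0.25  0.77 -0.18] op 0.0389
85 shift [-0.0005, 0.0021, -0.0009] turn [-0.3, 0.2, 0.1]
86 shift [-0.0022, 0.0014, -0.0009] turn [-0.3, 0.2, -0.9]
87 shift [-0.004, 0.0007, -0.0009] turn [-0.3, 0.2, -1.9]
88 shift [-0.0058, 0.0, -0.0009] turn [-0.3, 0.2, -2.9]
89 shift [-0.0077, -0.0006, -0.0008] turn [-0.3, 0.2, -3.9]
90 shift [-0.0096, -0.0012, -0.0008] turn [-0.3, 0.2, -4.9]
```

View pics/o8w.png

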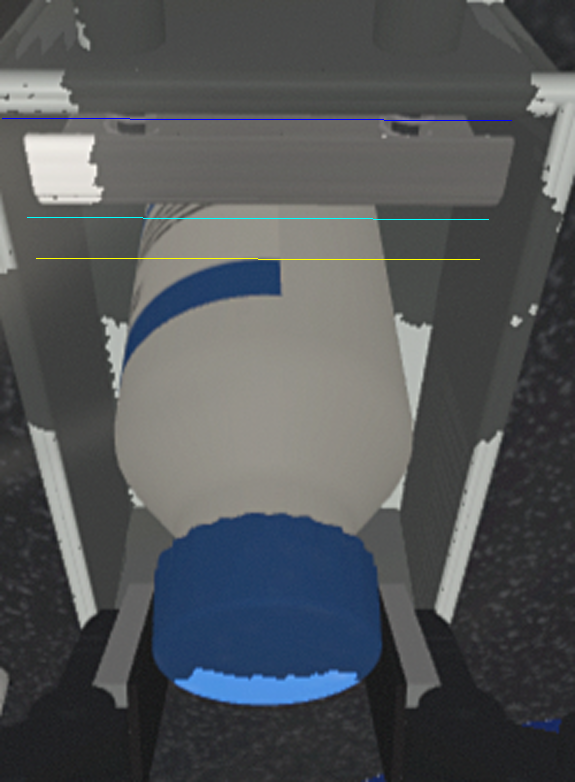

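View pics/o8s.png

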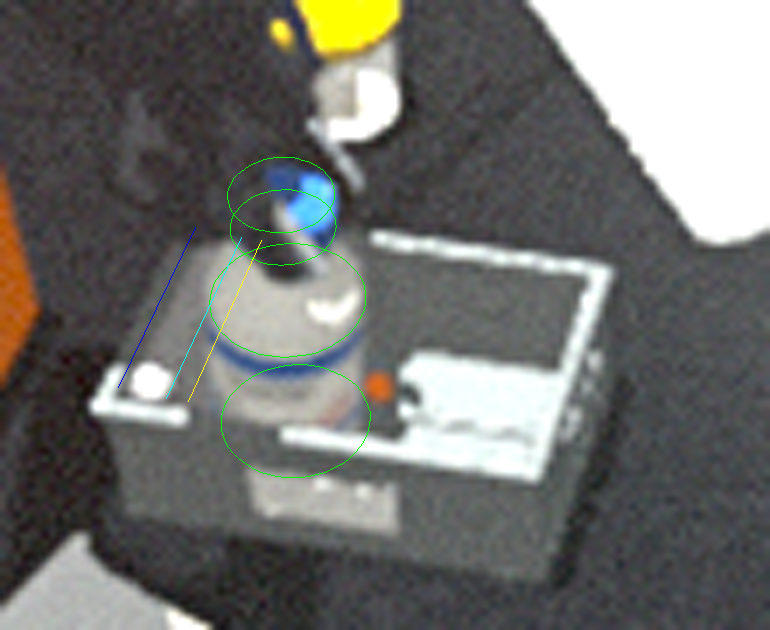

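The tilt is about 84°, the plate at about 68 mm, 10 N on the floor. Last 5–6°, slightly unloading and easing the base towards the stops.

Call:
{"fn": "arm_command", "kwargs": {
  "steps": [
    [[-0.001,-0.0005,0],[0,0,-1],0],
    [[-0.002,-0.001,0],[0,0,-2],0],
    [[-0.0035,-0.001,0],[0,0,-3],0],
    [[-0.005,-0.001,0],[0,0,-4],0],
    [[-0.006,-0.001,0],[0,0,-5],0]
  ],
  "force": 25
}}

```text
t: 20.6
tool_pos: [0.4843, 0.2631, 0.1235]
tool_rot: [-1.643, 0.542, -1.299]
contact_force: [-5.3, 1.2, 13.0]
opening: 0.039
```

```bash
python3 -c "
from arc2 import *
nx([90])
pl=[(.056,.068,(0,255,255)),(.065,.068,(255,255,0)),(.085,.07,(255,0,0))]
over('o9w','wrist',[],[],(200,0,450,340),2.3,1.2,pl)
over('o9s','scene',[90],[.064],(215,155,325,245),7,1.8,pl)
"
```

```text
t 20.6 F [-5.3  1.2 13. ] tq [-0.49  0.7  -0.22] op 0.039
90 shift [-0.0038, 0.0018, -0.0015] turn [-0.3, 0.2, 0.2]
```

View pics/o9w.png

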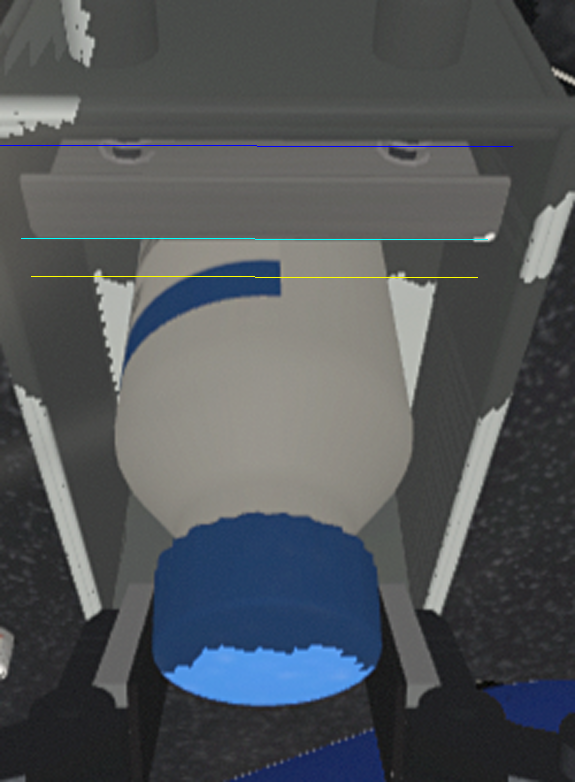

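View pics/o9s.png

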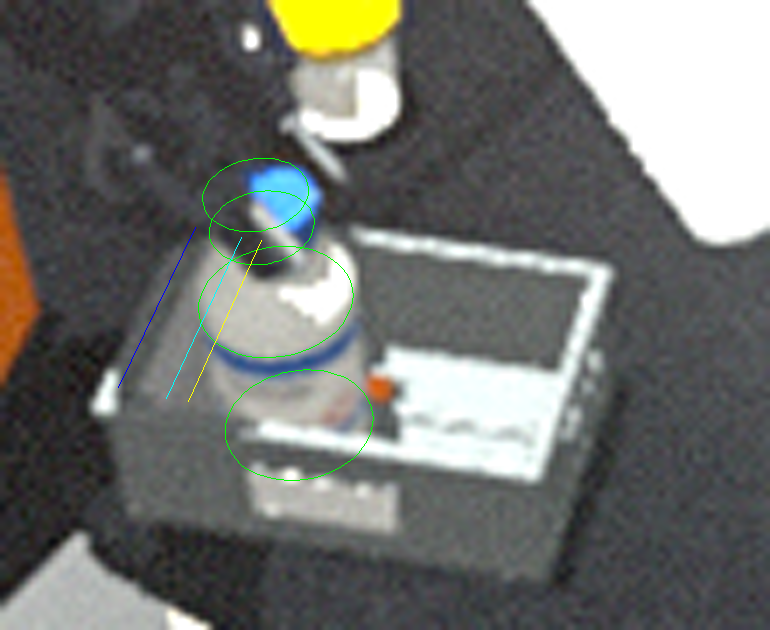

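The plate is at 65 mm and the tilt about 85°. Going the last degrees with the cap moving straight +y (the tool is tilted 30°, so that takes both tool x and y).

Call:
{"fn": "arm_command", "kwargs": {
  "steps": [
    [[-0.0015,-0.0012,-0.0005],[0,0,-0.8],0],
    [[-0.003,-0.002,-0.001],[0,0,-1.6],0],
    [[-0.0045,-0.0026,-0.001],[0,0,-2.4],0],
    [[-0.006,-0.0032,-0.001],[0,0,-3.2],0],
    [[-0.0072,-0.0037,-0.001],[0,0,-4],0]
  ],
  "force": 20
}}

```text
t: 21.2
tool_pos: [0.4809, 0.2702, 0.1249]
tool_rot: [-1.675, 0.485, -1.353]
contact_force: [-0.4, -3.4, 10.4]
opening: 0.0388
```

```bash
python3 -c "
from arc2 import *
nx([90])
pl=[(.056,.068,(0,255,255)),(.065,.068,(255,255,0)),(.085,.07,(255,0,0))]
over('p1w','wrist',[],[],(200,0,450,340),2.3,1.2,pl)
over('p1s','scene',[90],[.064],(215,155,325,245),7,1.8,pl)
"
```

```text
t 21.2 F [-0.4 -3.4 10.4] tq [-0.95 -0.04 -0.11] op 0.0388
90 shift [0.0017, 0.0071, -0.0012] turn [-0.4, 0.2, 4.4]
```

View pics/p1w.png

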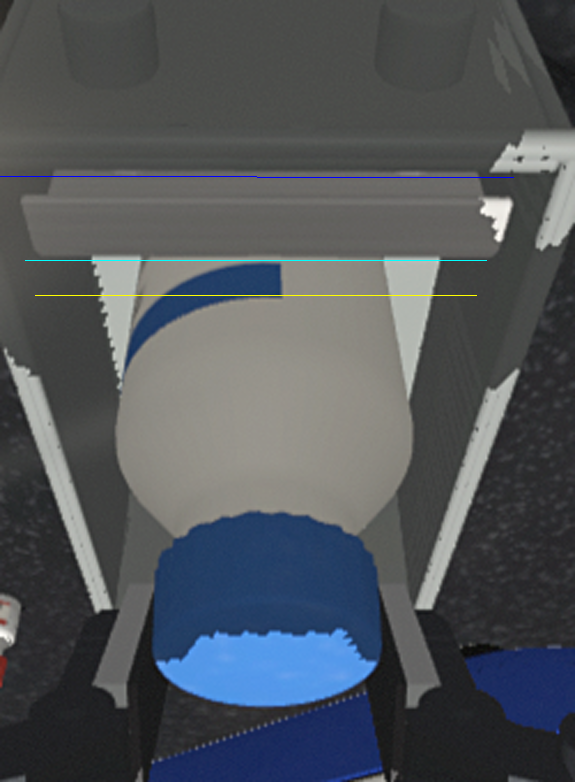

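View pics/p1s.png

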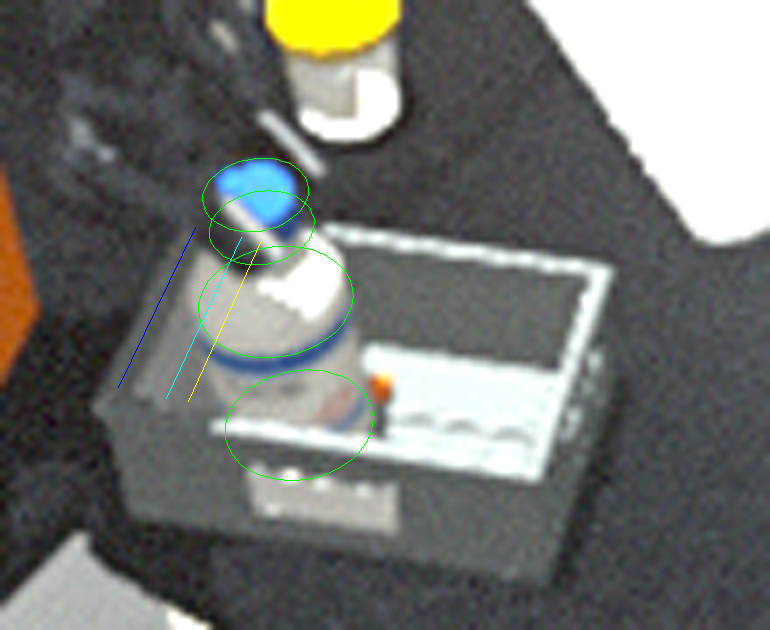

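The overlay at 90° matches (cap at (258,193), body centre near col 275), plate about 66 mm. Releasing gently.

Call:
{"fn": "arm_command", "kwargs": {
  "steps": [
    [[0,0,0],[0,0,0],0.5],
    [[0,0,0],[0,0,0],0.52],
    [[0,0,0],[0,0,0],0.55],
    [[0,0,0],[0,0,0],0.6],
    [[0,0,0],[0,0,0],0.6]
  ]
}}

```text
t: 21.8
tool_pos: [0.4806, 0.2703, 0.1245]
tool_rot: [-1.676, 0.485, -1.352]
contact_force: [-0.0, 0.1, 0.2]
opening: 0.0512
```

```bash
python3 -c "
from arc2 import *
nx([90])
pl=[(.056,.068,(0,255,255)),(.061,.068,(255,255,0)),(.085,.07,(255,0,0))]
over('p2w','wrist',[],[],(200,0,450,340),2.3,1.2,pl)
over('p2s','scene',[90],[.062],(215,155,325,245),7,1.8,pl)
"
```

```text
t 21.8 F [-0.   0.1  0.2] tq [ 0.28  0.13 -0.03] op 0.0512
90 shift [0.0021, 0.0069, -0.001] turn [-0.4, 0.2, 4.4]
```

View pics/p2w.png

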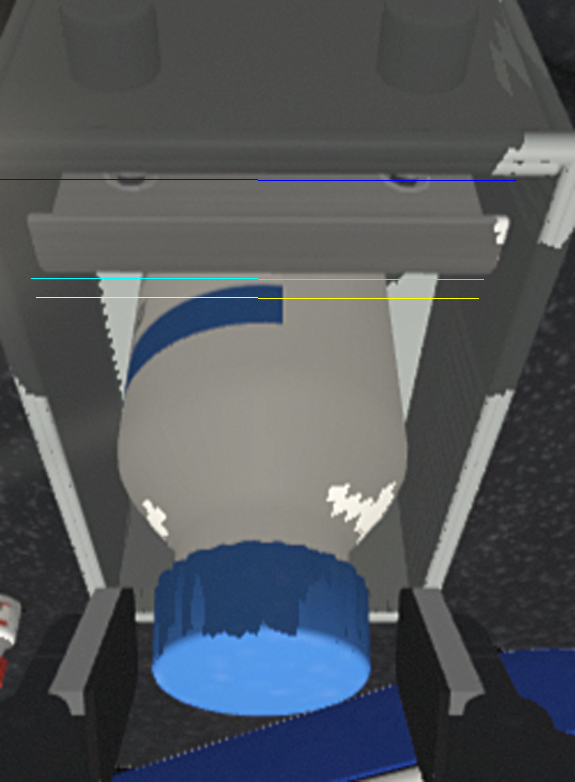

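View pics/p2s.png

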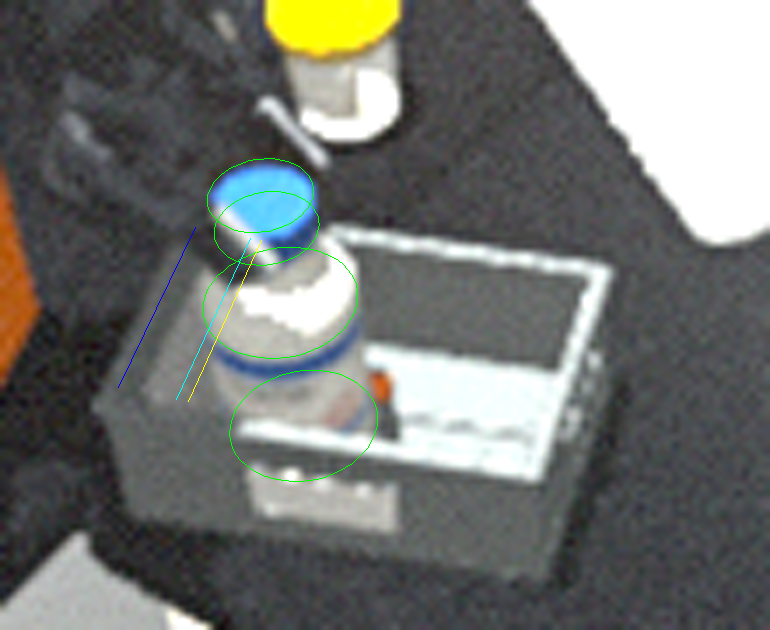

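Released: the bottle dropped flat, upright, with the cap clear of both pads, and the plate settled near 62 mm. Retreating along the tool axis.

Call:
{"fn": "arm_command", "kwargs": {
  "steps": [
    [[0,-0.01,0],[0,0,0],0.6],
    [[0,-0.03,0],[0,0,0],0.6],
    [[0,-0.055,0],[0,0,0],0.6],
    [[0,-0.085,0],[0,0,0],0.6],
    [[0,-0.12,0],[0,0,0],0.6]
  ]
}}

```text
t: 22.4
tool_pos: [0.4528, 0.3328, 0.2246]
tool_rot: [-1.677, 0.485, -1.352]
contact_force: [0.8, 0.9, 0.4]
opening: 0.0514
```

```bash
python3 -c "
from arc2 import *
o=ctrl.get_obs();print(o['t'],o['tool_pos'],np.round(o['contact_force'],1))
pl=[(.056,.068,(0,255,255)),(.061,.068,(255,255,0)),(.085,.07,(255,0,0))]
over('p3w','wrist',[90],[.062],(120,0,500,340),1.8,1.5,pl)
over('p3s','scene',[90],[.062],(215,150,325,245),6,1.8,pl)
t=ctrl.get_image('top');cv2.imwrite('pics/p3t.png',t['img'][:,:,::-1])
"
```

```text
22.4 [0.45275288 0.33281509 0.22457672] [0.8 0.9 0.4]
```

View pics/p3w.png

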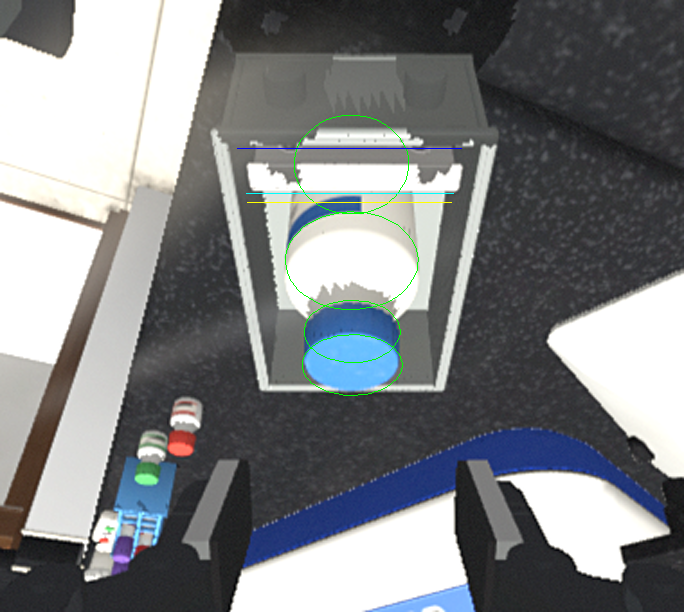

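View pics/p3s.png

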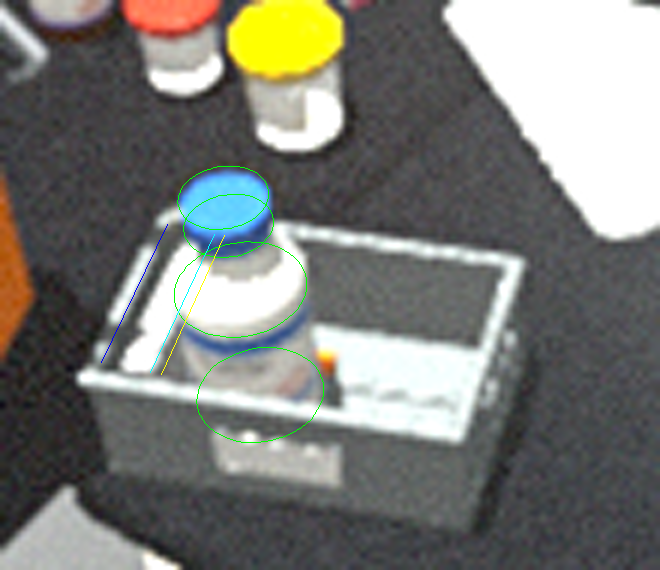

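View pics/p3t.png

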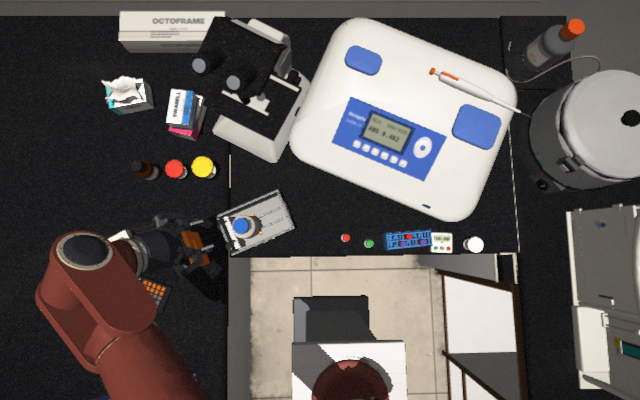

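```bash
python3 -c "
from arc2 import *
o=ctrl.get_obs();print(np.round(o['q'],2))
over('p4t','top',[90],[.062],(205,180,305,265),8,1.5,[(.056,.068,(0,255,255)),(.061,.068,(255,255,0)),(.011,.012,(255,0,255))])
over('p4s','scene',[],[],(235,180,300,230),12,1.8,[(.011,.012,(255,0,255))])
"
```

```text
[ 0.77  0.07  1.68 -0.56  1.61  0.4 ]
```

View pics/p4t.png

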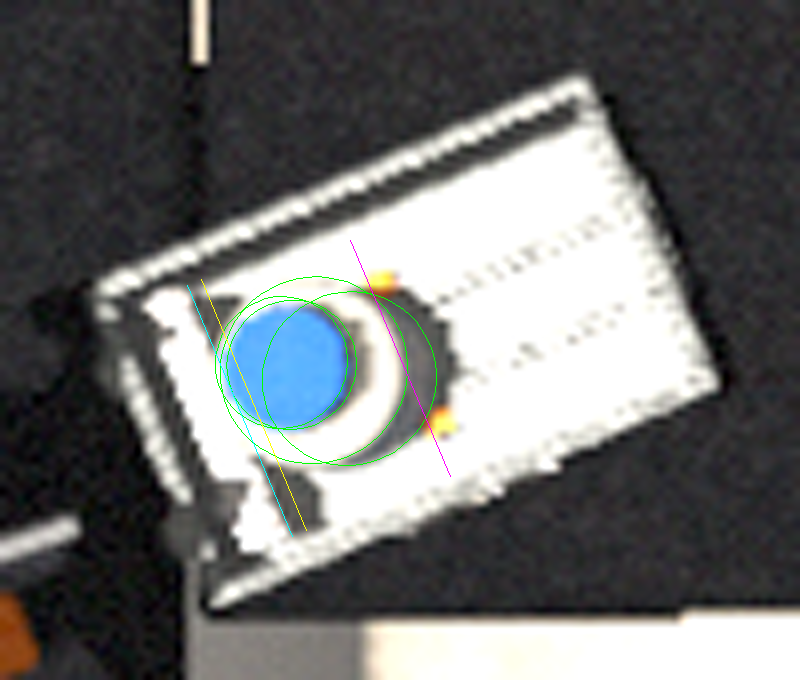

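View pics/p4s.png

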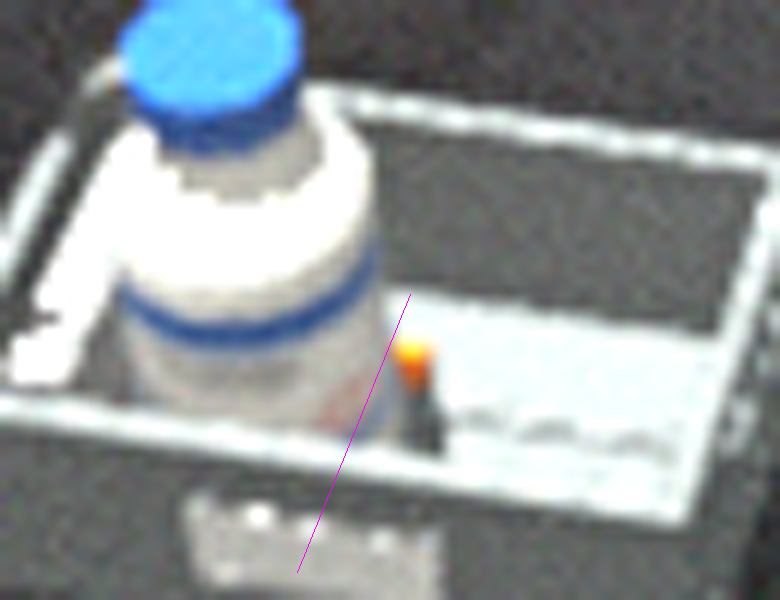

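From above, the bottle stands upright between the plate (about 62.5 mm) and the two orange stops. To judge the gap at the stops I'll look from the -y side with the wrist camera.

```bash
python3 -c "
from arc2 import *
ax=bw(1,0,0)-bw(0,0,0)
R=Ro.from_rotvec(np.radians(35)*ax)*Rd(np.degrees(BA))
rel(bw(0,.06,.34),Ro.from_rotvec(-np.radians(0)*ax)*Rd(np.degrees(BA)))
rel(bw(0,-.05,.27),R)
"
```

```text
shift [0.0901, -0.0794, -0.0008] turn [-0.34, 0.3, 34.39]
shift [0.1413, 0.0405, -0.0018] turn [-0.24, 0.41, 69.39]
```

Call:
{"fn": "arm_command", "kwargs": {
  "steps": [
    [[0.02,-0.03,0],[0,0,7],0.6],
    [[0.04,-0.06,0],[0,0,14],0.6],
    [[0.06,-0.08,0],[0,0,21],0.6],
    [[0.08,-0.08,0],[0,0,28],0.6],
    [[0.09,-0.08,0],[0,0,34],0.6]
  ]
}}

```text
t: 23.15
tool_pos: [0.465, 0.3045, 0.3422]
tool_rot: [-1.37, 0.899, -0.91]
contact_force: [0.4, -0.1, -0.6]
opening: 0.051
```

```bash
python3 -c "
from arc2 import *
ax=bw(1,0,0)-bw(0,0,0)
print(pose()[0])
rel(bw(0,-.05,.27),Ro.from_rotvec(np.radians(35)*ax)*Rd(np.degrees(BA)))
"
```

```text
[0.46502945 0.30451962 0.34219354]
shift [0.1089, 0.0725, -0.0021] turn [-0.29, 0.42, 35.16]
```

Call:
{"fn": "arm_command", "kwargs": {
  "steps": [
    [[0.03,0.0,0],[0,0,7],0.6],
    [[0.06,0.01,0],[0,0,14],0.6],
    [[0.09,0.03,0],[0,0,21],0.6],
    [[0.105,0.05,0],[0,0,28],0.6],
    [[0.109,0.07,0],[0,0,35],0.6]
  ]
}}

```text
t: 23.65
tool_pos: [0.509, 0.2019, 0.271]
tool_rot: [-0.994, 1.23, -0.437]
contact_force: [0.0, 0.7, -0.9]
opening: 0.0511
```

```bash
python3 -c "
from arc2 import *
o=ctrl.get_obs();print(o['t'],o['tool_pos'],np.round(o['contact_force'],1))
w=ctrl.get_image('wrist');cv2.imwrite('pics/v1.png',(w['img'].astype(float)*1.5).clip(0,255).astype(np.uint8)[:,:,::-1])
print(proj(w,bw(.027,.011,.012)),proj(w,bw(-.027,.011,.012)),proj(w,bw(0,0,.007)))
"
```

```text
23.65 [0.50903271 0.20191463 0.27096311] [ 0.   0.7 -0.9]
[[334.78579027 238.47415571]] [[290.77321396 238.39936983]] [[312.76681297 248.03067199]]
```

View pics/v1.png

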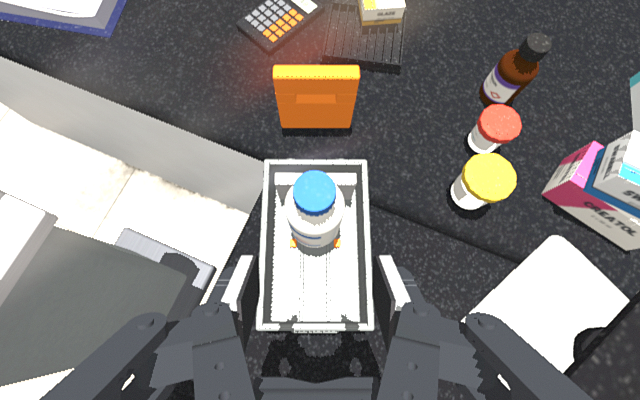

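```bash
python3 -c "
from arc2 import *
w=ctrl.get_image('wrist')
hy=[(90,.031,.133),(90,.034,.133)]
import pickle
c0,r0,c1,r1=262,150,372,270;s=7
tiles=[]
for h in [None]:
    i=cv2.resize((w['img'][r0:r1,c0:c1,::-1]),None,fx=6,fy=6,interpolation=cv2.INTER_CUBIC)
    f=lambda P:((proj(w,P)-[c0,r0]+.5)*6).astype(np.int32)
    ph=np.linspace(0,2*np.pi,60)
    for y,col in((.031,(0,255,0)),(.035,(0,0,255))):
        cv2.polylines(i,[f([bw(.031*np.cos(p),y+.031*np.sin(p),.007) for p in ph])],True,col,1)
    cv2.polylines(i,[f([bw(.0205*np.cos(p),.031+.0205*np.sin(p),.142) for p in ph])],True,(0,255,0),1)
    for a in (-1,1):
        cv2.polylines(i,[f([bw(a*.023,.011,.012),bw(a*.031,.011,.012),bw(a*.031,.001,.012),bw(a*.023,.001,.012)])],True,(255,0,255),1)
    cv2.polylines(i,[f([bw(-.046,.061,.068),bw(.046,.061,.068)])],True,(255,255,0),1)
    cv2.imwrite('pics/v2.png',i)
"
```

```text
(no output)
```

View pics/v2.png

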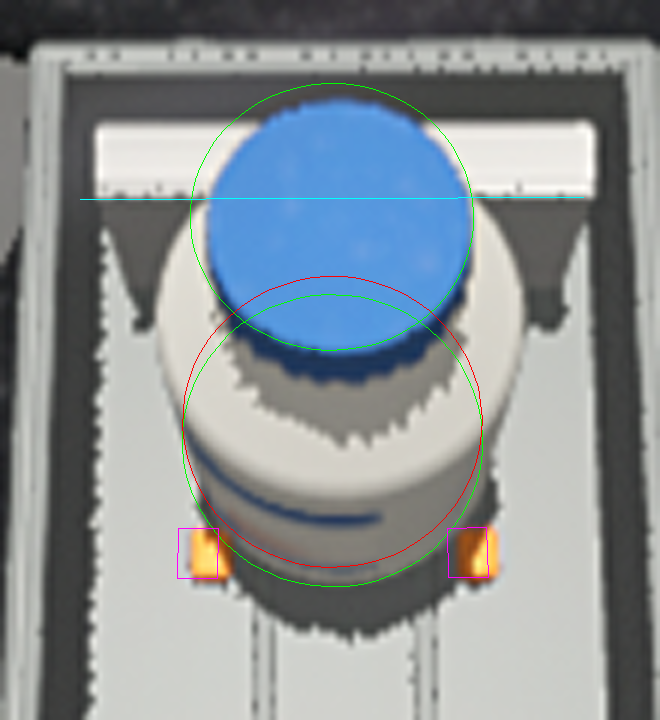

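In this view the plate's front edge lies on the 61 mm line (5 mm travel). The base edge sits at the two orange stops and the cap is over the base. The spacer stands clear and the cups are where they were. Handing in.

```bash
python3 -c "
from h import *
print(ctrl.finish_job()); print(ctrl.get_obs()['t'])"
```

```text
the job is handed in; nothing more can be done
None
the job is handed in; nothing more can be done
```

The spacer is out and standing on the worktop about 80 mm beyond the bin's plate end. The bottle is upright in the bin between the clamp plate and the two toe stops. The job was handed in at about 24 s.

**Last checks**
- **Plate travel:** the final wrist view put the plate's front edge at about bin y = 61 mm, which is 5 mm of travel. An earlier view, just after release, read about 62.5 mm.
- **Base position:** the overlay put the base centre at about 33 mm, against 31 mm if it is touching the stops. By the plate it should be touching, but I could not measure a gap of 1–2 mm directly.
- **Upright:** the outline matched the upright model in the scene, top and wrist views.
- **Bystanders:** the cups and vials appear in their original places. I judged this by eye from the pictures, not by measurement, and did not check the timer separately.

**What went wrong on the way**
- **Contact with the rim:** on the first descent to the cap the gripper's linkage touched the bin's side rims, and the wrist sensor read about 60 N upward. I backed off at once and went in with a narrower opening. I cannot tell whether any single contact there passed the 40 N limit.
- **First tip-up failed:** the bottle came up too upright and its base caught at the toe stops; backing down put about 18 N on the wrist. I gripped the cap harder (50 N, above the light 8–25 N you describe) and lifted the base about 15 mm inside the bin. I then carried it back against the plate and set it down behind the stops. From there I tipped it up by tilting the tool with it, at 35 N and then 20 N. The bottle stayed inside the bin throughout.

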